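Refill the rotary tin dispenser

TASK

Refill the rotary tin dispenser: flick its wheel into a brisk free spin with your hand off it, then slow it by touch so that it comes to rest with its square hole right over the fixed slot. Drop every colour tin on the bench through the hole into the cabinet, and after the last one swing the tally counter's lever fully to its stop and let it spring back. Leave the wheel at rest with the hole still over the slot, and leave the other things on the bench where they are.

Things in the scene. Friction and masses are not known exactly. Their poses are not given: they have to be found in the camera images.
- dispenser: fixed rotary tin dispenser: a hollow steel cabinet with a blue top and a clear front, 290 x 270 mm on plan and 148 mm tall. Origin on the bench under the wheel's axis, x away from its front, z up; cabinet spans x -155 to +135 mm and y -135 to +135 mm. Walls and top are 4 mm thick. Tins dropped through its top slot slide down a steep slippery chute (it falls from the front towards the back at 54 degrees, starting 120 mm up) and collect inside, on the cabinet's floor
- wheel (a joint): angle of the aluminium wheel lying flat on the cabinet's top: a disc 250 mm across, 6 mm thick, upper face 158 mm above the bench, on an upright axis, turning without end. 0 (or any whole turn) = its hole exactly over the slot; grows counter-clockwise from above. It runs almost without friction: it coasts for tens of seconds and any touch moves it; moment of inertia about 0.006 kg m2. Its upper face is flat and free of obstacles within 50 mm of the axis
- wheel_axis (a point): centre of the wheel's upper face (158 mm above the bench)
- hole (a point): centre, at the upper face, of the 62 x 62 mm square hole through the wheel, 86 mm from the axis (an orange stripe marks its inner edge)
- thumb_knob (a point): top of the black upright knob on the wheel, 16 mm across, standing 30 mm above the wheel's face, 90 mm from the axis, a quarter turn counter-clockwise from the hole
- slot (a point): middle of the place in the fixed cabinet top, 148 mm above the bench and 86 mm from the axis towards the cabinet's front (-x), over which the wheel's hole must stop. The slot is 62 mm wide and runs outwards from 55 to 148 mm from the axis; its outer 23 mm, with orange edges, show beyond the wheel's rim, the rest is under the wheel
- tally: fixed grey tally counter, 70 x 60 x 50 mm tall, black window in its front (-x); origin under its centre, z up
- lever (a joint): angle of the tally counter's lever: 0 at rest, 1.1 rad at its stop; grows counter-clockwise from above (the pin goes from the counter's +y side across its front to the -y side). Spring-loaded: 0.12 N m at rest to 0.25 N m at the stop (2 to 4 N at the pin); springs back by itself when let go
- lever_axis (a point): a point on the lever's upright axis, over the middle of the counter
- lever_pin (a point): top of the red upright pin at the lever's end: 14 mm across, 65 mm from the axis, standing from 59 to 85 mm above the bench (the steel arm under it spans 54 to 59 mm)
- tin_red: closed square food-colour tin, red lid on a bare aluminium body, 36 x 36 x 48 mm, about 70 g; origin at its centre, z along its 48 mm height (24 mm above the bench when upright). Three to five tins are present
- tin_blue: closed square food-colour tin, blue lid on a bare aluminium body, 36 x 36 x 48 mm, about 70 g; origin at its centre, z along its 48 mm height (24 mm above the bench when upright). Three to five tins are present
- tin_green: closed square food-colour tin, green lid on a bare aluminium body, 36 x 36 x 48 mm, about 70 g; origin at its centre, z along its 48 mm height (24 mm above the bench when upright). Three to five tins are present
- tin_yellow: closed square food-colour tin, yellow lid on a bare aluminium body, 36 x 36 x 48 mm, about 70 g; origin at its centre, z along its 48 mm height (24 mm above the bench when upright). Three to five tins are present
- tin_white: closed square food-colour tin, white lid on a bare aluminium body, 36 x 36 x 48 mm, about 70 g; origin at its centre, z along its 48 mm height (24 mm above the bench when upright). Three to five tins are present
- sugar_jar: small amber jar with steel lid, 48 mm across, 62 mm tall, often among the tins; to be left alone
- ramekin: empty blue ramekin, 84 mm across, 45 mm tall; to be left alone
- pastry_brush: pastry brush lying flat; to be left alone
Mind the look-alikes: they are no part of the job. Leave any black, brown or pink look-alike of the tin_green alone.

How it is judged:
By the outcome, as a careful person would: the job done as asked, in the order asked, and still so for the second after the job is handed in, with the robot touching nothing.
Of tin_red, tin_blue, tin_green, tin_yellow, tin_white only 3 to 5 are there at a start; the rules pass over those that are not, and their reading is None.
At some moment in a run one of tin_red, tin_blue, tin_green, tin_yellow, tin_white may be knocked a few centimetres aside while the robot is not near it.
Once in a run the grip may slacken for a moment while it holds something.
It also fails if it takes over 210 s, if anything falls off the work surface, if the arm or the gripper's body presses on something with over 40 N, if the wrist force passes 120 N, or if a joint passes its speed limit or range.

ROBOT

A 6-joint arm with a two-finger parallel gripper is mounted at the origin on the work surface. World frame = base frame: x ahead of the robot, y to its left, z up, the work surface at z = 0. Lengths are in m, angles in rad, forces in N, time in s.
With the tool pointing down it reaches from about 0.25 to 0.725 m from the base axis. Payload 4 kg.
Tool frame: the origin (TCP) lies on the centre line of the jaws, within the pads' length; the fingertips stand 14 mm ahead of it and the grasp point (between the pads) lies 5 mm behind it; z points along the fingers, x is the direction in which the jaws open and shut, and the axes are right-handed (so a half turn about z gives the same grasp; the last joint's range is limited). The gripper opens to 85 mm and grips with 20 to 120 N. Pads are 22 mm wide; open, the fingers measure 114 mm over their backs; the gripper's body (76 mm by 85 mm) begins 54 mm behind the grasp point. The pads swing forward as they close: fully open they stand 13 mm farther back than shut.
Start: joints at [1.262, 0.241, 0.005, 1.335, 0, 1.571], TCP at [0.152, 0.476, 0.245] pointing down, gripper open.
Joint ranges: [-2.72, 2.72], [-1.05, 1.87], [-1.09, 1.28], [-1.99, 2.15], [-1.42, 1.44], [-3.14, 3.14]. Speed limits (rad/s): [2.79, 2.79, 3.14, 3.14, 3.14, 3.14].

INTERFACE

Orientations are given as a unit quaternion [x, y, z, w].
In Python, from workcell import bot gives the robot as it stands.
- The arm moves only by the tool play_rows, never from a script. Its argument "motion" is a list of rows, each an object with "fingers": the closure, from -1 (fully open) to 1 (shut), so that 0 is half open; "translation": the shift along the tool's x, y, z in cm, a list of three; "roll": the turn about the tool's z in degrees. A call has 1 to 20 rows; each row is the pose to reach, as a shift and turn from the pose commanded when the call began, along the tool's axes at that moment; what a row does not reach only later rows make up. A row lasts 1/12 s, in which the tool goes at most 41.7 mm and 7.16 degrees, less where a joint would pass 70% of its speed; a pose out of reach is approached as far as the arm can. A call with a gripper value outside its range is refused whole. The fingers move at their own pace and stop on an object; the grip force is fixed at half the most. Time passes only in rows, so rows that repeat a pose let the fingers close. It gives the time, the measured TCP pose, the force and the opening at its end, in the units of the state.
- bot.get_obs(): the state, without advancing time (a new reading comes with each control period).
- bot.camera(name): name is "side" or "top"; returns a dict with "pixels" (400x640x3 uint8, red, green, blue), "intrinsics" (3x3 intrinsics, pixels), "world_to_cam" (4x4, takes a point from world to camera coordinates). Camera axes: x right, y down, z forward; pixel columns grow to the right and rows downward; lengths in m; the calibration is good to about 2 mm. A picture is of the moment at which its call begins. There is no depth.
- bot.job_done(): hands the job in, once; it reports no verdict.
The state is a dict: "clock": time; "joint_pos": joint angles; "joint_vel": joint speeds; "tau": joint torques, N m; "eef_pos": TCP position; "tool_rot": TCP orientation; "ft_force": force on the tool from outside, world axes, zero at the start; "ft_torque": the same for the moment, N m; "grip_width": finger opening in m.
Only numpy, scipy, OpenCV 4.12 (cv2) and the standard library are available. Lean on these libraries where they do the work, as an engineer would, in place of code of your own. Each camera call takes 0.05 s, during which the arm holds its last target. There are 200 camera calls.

## Working session

There is one attempt and no reset: what is moved stays moved. The work goes in short steps, Python scripts to look and compute and a tool call to move; the robot and the scene stay as the last step left them, time stands still between calls to the robot, and variables do not carry over. Pictures are saved under pics/ and viewed, about 12 in all and at most 16, crops included, and the job is handed in when it is done.

Besides the shell and the picture viewer there is one more tool, called as name(argument=value, ...), one argument or row to a line, values as JSON. play_rows: Moves the arm, as the interface text tells. Its arguments: {"type":"object","properties":{"motion":{"type":"array","items":{"type":"object","properties":{"fingers":{"type":"number"},"translation":{"type":"array","items":{"type":"number"}},"roll":{"type":"number"}}}}},"required":["motion"]}

```bash
mkdir -p pics
cat > h.py <<'E'
import numpy as np, cv2
from workcell import bot
def snap(name,fn=None,crop=None,scale=1):
    c=bot.camera(name); im=c["pixels"][:,:,::-1].copy()
    if fn:
        o=im
        if crop: a,b,w,h=crop; o=im[b:b+h,a:a+w]
        if scale!=1:o=cv2.resize(o,None,fx=scale,fy=scale,interpolation=cv2.INTER_CUBIC)
        cv2.imwrite("pics/"+fn,o)
    return im,c
def ray(c,u,v,z):
    K=np.array(c["intrinsics"]);T=np.array(c["world_to_cam"]);R=T[:3,:3];t=T[:3,3]
    d=R.T@np.linalg.inv(K)@[u,v,1];o=-R.T@t
    return o+d*(z-o[2])/d[2]
def proj(c,p):
    K=np.array(c["intrinsics"]);T=np.array(c["world_to_cam"])
    q=K@(T[:3,:3]@np.array(p,float)+T[:3,3]);return q[:2]/q[2]
E
python3 - <<'E'
from h import *
for n in("top","side"):
    im,c=snap(n,n+"0.png")
    print(n,np.round(c["intrinsics"],1).tolist(),np.round(c["world_to_cam"],3).tolist())
o=bot.get_obs();print({k:np.round(v,3).tolist() for k,v in o.items()})
E
```

```text
top [[454.7, 0.0, 319.2], [0.0, 454.7, 193.1], [0.0, 0.0, 1.0]] [[0.013, -0.999, 0.032, -0.128], [-0.984, -0.018, -0.175, 0.536], [0.176, -0.029, -0.984, 1.117], [0.0, 0.0, 0.0, 1.0]]
side [[420.9, 0.0, 319.2], [0.0, 420.9, 207.3], [0.0, 0.0, 1.0]] [[0.885, -0.466, -0.011, -0.497], [-0.347, -0.642, -0.684, 0.211], [0.312, 0.609, -0.729, 0.964], [0.0, 0.0, 0.0, 1.0]]
{'clock': 0.1, 'joint_pos': [1.262, 0.241, 0.004, 1.335, -0.0, 1.571], 'joint_vel': [0.001, -0.0, 0.004, 0.0, -0.001, -0.001], 'tau': [0.001, -37.314, 25.301, 0.011, 0.0, -0.0], 'eef_pos': [0.152, 0.476, 0.244], 'tool_rot': [0.807, 0.59, -0.001, 0.001], 'ft_force': [0.195, -0.102, 0.449], 'ft_torque': [-0.008, -0.036, 0.006], 'grip_width': 0.085}
```

View pics/top0.png

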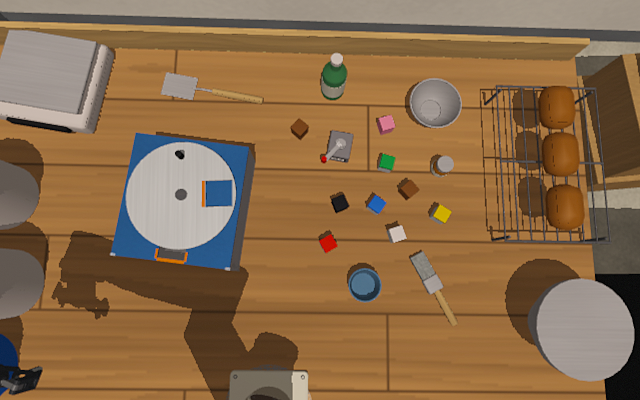

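View pics/side0.png

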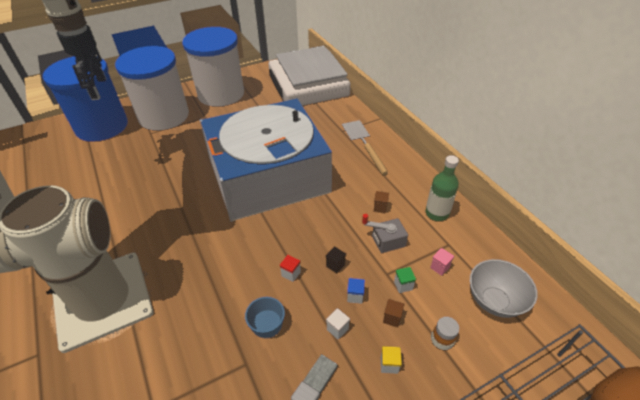

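The top view shows the wheel centred near (181,195), the hole at (218,193), the knob at (180,154) and the slot at (171,256). The tally is at (340,147) with its pin at (324,158). The tins are red (328,242), blue (376,204), green (386,162), yellow (440,213) and white (397,232), and the look-alikes are black, brown x2 and pink. Next I'll measure positions.

Run:
```python
from h import *
im,c=snap("top","t1.png",(300,90,170,170),3.5)
for n,p,z in [("wheel",(181,195),.158),("hole",(218,193),.158),("knob",(180,154),.188),("slot",(171,257),.148),("cornerBL",(111,255),.148),("cornerBR",(240,270),.148),("TL",(138,133),.148),("TR",(254,146),.148),("pin",(324,158),.085),("tally",(341,143),.05),
 ("red",(328,242),.048),("blue",(376,203),.048),("green",(386,161),.048),("yellow",(440,212),.048),("white",(397,232),.048),("jar",(442,163),.06)]:
    print(n,np.round(ray(c,*p,z),3))
```

```text
wheel [0.508 0.202 0.158]
hole [0.515 0.117 0.158]
knob [0.598 0.202 0.188]
slot [0.367 0.217 0.148]
cornerBL [0.37  0.352 0.148]
cornerBR [0.34  0.061 0.148]
TL [0.657 0.315 0.148]
TR [0.631 0.04  0.148]
pin [ 0.622 -0.129  0.085]
tally [ 0.672 -0.175  0.05 ]
red [ 0.414 -0.143  0.048]
blue [ 0.515 -0.266  0.048]
green [ 0.627 -0.293  0.048]
yellow [ 0.495 -0.431  0.048]
white [ 0.442 -0.319  0.048]
jar [ 0.622 -0.437  0.06 ]
```

View pics/t1.png

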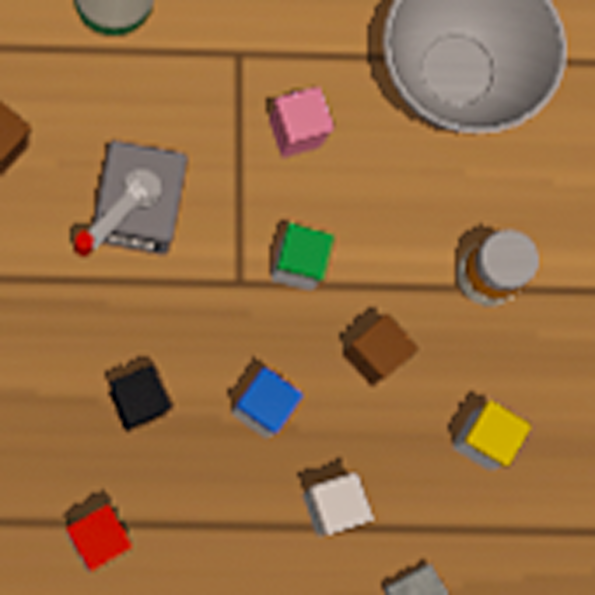

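```bash
cat >> h.py <<'E'
def pose():
    o=bot.get_obs();q=o["tool_rot"];from scipy.spatial.transform import Rotation as R
    M=R.from_quat(q).as_matrix();return np.array(o["eef_pos"]),M,o
def delta(x,y,z,yaw=None):
    """tool-frame cm shift + roll deg to world TCP (m); yaw=world angle of tool x, mod 180"""
    p,M,o=pose();d=M.T@(np.array([x,y,z])-p)*100
    cur=np.degrees(np.arctan2(M[1,0],M[0,0]));r=0
    if yaw is not None: r=(cur-yaw+90)%180-90
    print("delta",np.round(d,2).tolist(),"roll",round(r,1),"cur yaw",round(cur,1),"j6",round(o["joint_pos"][5],2),"t",round(o["clock"],2))
AX=np.array([.508,.202])
def hole_angle(name="top",im=None,c=None):
    """world angle (deg) of orange stripe about axis, and pixel count"""
    if im is None: im,c=snap(name)
    hsv=cv2.cvtColor(im,cv2.COLOR_BGR2HSV)
    m=cv2.inRange(hsv,(8,150,150),(22,255,255));v,u=np.nonzero(m)
    P=np.array([ray(c,a,b,.158)[:2] for a,b in zip(u,v) if True]) if len(u)<60000 else np.zeros((0,2))
    d=P-AX;r=np.hypot(*d.T);k=(r>.04)&(r<.075)
    if k.sum()<4:return None,k.sum()
    s=d[k].mean(0);return np.degrees(np.arctan2(s[1],s[0])),k.sum()
E
sed -i '/P=np.array/d; s/    d=P-AX/    K=np.array(c["intrinsics"]);T=np.array(c["world_to_cam"]);R=T[:3,:3];o=-R.T@T[:3,3]\n    D=(R.T@np.linalg.inv(K)@np.vstack([u,v,np.ones(len(u))])).T\n    P=(o+D*((.158-o[2])\/D[:,2:]))[:,:2]\n    d=P-AX/' h.py
python3 - <<'E'
from h import *
im,c=snap("top")
print(hole_angle(im=im,c=c),hole_angle("side"))
# axis check via wheel ellipse: bright low-sat pixels
hsv=cv2.cvtColor(im,cv2.COLOR_BGR2HSV);b=cv2.inRange(hsv,(95,120,60),(125,255,255));b[:, :90]=0;b[:,270:]=0
cn=max(cv2.findContours(b,cv2.RETR_EXTERNAL,2)[0],key=cv2.contourArea)
bx=cv2.approxPolyDP(cv2.convexHull(cn),6,True)[:,0];W=np.array([ray(c,*p,.148)[:2] for p in bx]);print(bx.tolist(),W.round(4).tolist())
w=cv2.inRange(hsv,(0,0,120),(180,70,255));w[:, :100]=0;w[:,260:]=0;w[:120]=0;w[270:]=0
cn=max(cv2.findContours(w,cv2.RETR_EXTERNAL,2)[0],key=cv2.contourArea);P=np.array([ray(c,*p[0],.158)[:2] for p in cv2.convexHull(cn)]).astype(np.float32)
print(cv2.minEnclosingCircle(P))
o=cv2.inRange(hsv,(8,190,180),(22,255,255));o[:245]=0;o[270:]=0;o[:,:150]=0;o[:,195:]=0
v,u=np.nonzero(o);print(len(u),cv2.minAreaRect(np.array([ray(c,a,b,.148)[:2] for a,b in zip(u,v)],np.float32)))
delta(.598,.14,.26,0)
E
```

```text
(np.float64(-84.00990521710652), np.int64(77)) (np.float64(-83.45984989320296), np.int64(11))
[[136, 133], [248, 148], [229, 266], [111, 251]] [[0.6571, 0.3197], [0.6262, 0.0542], [0.3491, 0.0859], [0.3789, 0.3525]]
((0.5104351043701172, 0.20246540009975433), 0.12615223228931427)
107 ((0.3688327372074127, 0.2186182737350464), (0.07077773660421371, 0.024585740640759468), 83.2723617553711)
delta [-18.46, 52.72, -1.49] roll 72.3 cur yaw 72.3 j6 1.57 t 0.25
```

play_rows(
  motion=[
    {"fingers": 1, "translation": [-4, 11, -1.5], "roll": 14},
    {"fingers": 1, "translation": [-18.2, 52.7, -1.5], "roll": 72},
    {"fingers": 1, "translation": [-18.2, 52.7, -1.5], "roll": 72},
    {"fingers": 1, "translation": [-18.2, 52.7, -1.5], "roll": 72},
    {"fingers": 1, "translation": [-18.2, 52.7, -1.5], "roll": 72},
    {"fingers": 1, "translation": [-18.2, 52.7, -1.5], "roll": 72},
    {"fingers": 1, "translation": [-18.2, 52.7, -1.5], "roll": 72},
    {"fingers": 1, "translation": [-18.2, 52.7, -1.5], "roll": 72},
    {"fingers": 1, "translation": [-18.2, 52.7, -1.5], "roll": 72},
    {"fingers": 1, "translation": [-18.2, 52.7, -1.5], "roll": 72},
    {"fingers": 1, "translation": [-18.2, 52.7, -1.5], "roll": 72},
    {"fingers": 1, "translation": [-18.2, 52.7, -1.5], "roll": 72},
    {"fingers": 1, "translation": [-18.2, 52.7, -1.5], "roll": 72},
    {"fingers": 1, "translation": [-18.2, 52.7, -1.5], "roll": 72},
    {"fingers": 1, "translation": [-18.2, 52.7, -1.5], "roll": 72},
    {"fingers": 1, "translation": [-18.2, 52.7, -1.5], "roll": 72},
    {"fingers": 1, "translation": [-18.2, 52.7, -1.5], "roll": 72},
    {"fingers": 1, "translation": [-18.2, 52.7, -1.5], "roll": 72},
  ],
)

```text
clock: 1.75
eef_pos: [0.5978, 0.1438, 0.2604]
tool_rot: [1.0, 0.003, -0.0, -0.0]
ft_force: [-0.5, -0.9, -0.2]
grip_width: 0.0003
```

```bash
sed -i 's/^AX=.*/AX=np.array([.511,.2023])/' h.py
python3 - <<'E'
from h import *
p,M,o=pose();print(p.round(4),M.round(3).tolist(),o["grip_width"],o["ft_force"])
im,c=snap("top","t2.png",(80,100,240,190),3);print(hole_angle(im=im,c=c))
delta(.6,.14,.183,0)
E
```

```text
[0.5978 0.1438 0.2604] [[1.0, 0.007, -0.001], [0.007, -1.0, 0.0], [-0.001, -0.0, -1.0]] 0.0002926388691208786 [-0.45278306 -0.8870792  -0.18023097]
(np.float64(-90.09677162005156), np.int64(72))
delta [0.22, 0.39, 7.76] roll 0.4 cur yaw 0.4 j6 1.8 t 1.8
```

View pics/t2.png

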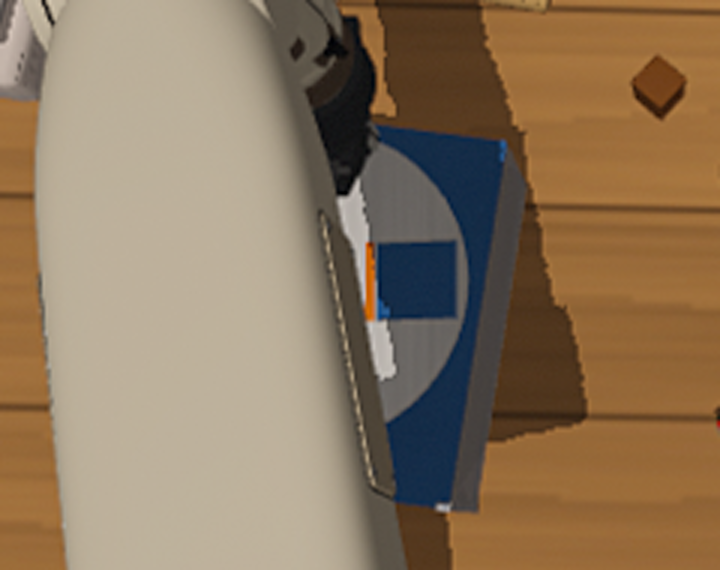

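The arm hides the wheel's left half. The hole is still on the right (about −90°) and the knob is at about (0.600, 0.202). Flicking the knob now.

play_rows(
  motion=[
    {"fingers": 1, "translation": [0.2, 0.3, 3.5], "roll": 0},
    {"fingers": 1, "translation": [0.2, 0.3, 6.5], "roll": 0},
    {"fingers": 1, "translation": [0.2, 0.3, 7.7], "roll": 0},
    {"fingers": 1, "translation": [0.2, 0.3, 7.7], "roll": 0},
    {"fingers": 1, "translation": [0.2, 0.3, 7.7], "roll": 0},
    {"fingers": 1, "translation": [0.2, -0.6, 7.7], "roll": 0},
    {"fingers": 1, "translation": [0.2, -2.2, 7.7], "roll": 0},
    {"fingers": 1, "translation": [0.2, -4.6, 7.7], "roll": 0},
    {"fingers": 1, "translation": [0, -7.4, 7.7], "roll": 0},
    {"fingers": 1, "translation": [-0.3, -9, 6], "roll": 0},
    {"fingers": 1, "translation": [-0.3, -9.2, 2], "roll": 0},
    {"fingers": 1, "translation": [-0.3, -9.2, -1], "roll": 0},
  ],
)

```text
clock: 2.8
eef_pos: [0.5945, 0.2384, 0.2729]
tool_rot: [1.0, 0.005, 0.001, -0.001]
ft_force: [1.0, 0.5, 0.8]
grip_width: -0.0
```

```bash
cat >> h.py <<'E'
def track(n=6):
    for i in range(n):
        t=bot.get_obs()["clock"];a=hole_angle("top");b=hole_angle("side")
        print(round(t,3),"top",None if a[0] is None else round(a[0],1),a[1],"side",None if b[0] is None else round(b[0],1),b[1])
E
python3 - <<'E'
from h import *
p,M,o=pose();print(p.round(4),o["ft_force"])
track(6)
E
```

```text
[0.5945 0.2384 0.2729] [0.99135146 0.54166154 0.8314398 ]
2.8 top None 0 side None 1
2.9 top 32.9 23 side 41.9 4
3.0 top 45.3 44 side None 0
3.1 top 61.7 59 side None 0
3.2 top 86.7 59 side None 0
3.3 top 109.6 57 side 121.7 7
```

Run:
```python
from h import *
delta(.511,.237,.180)
```

```text
delta [-8.38, -0.29, 8.95] roll 0 cur yaw 0.3 j6 1.94 t 3.4
```

play_rows(
  motion=[
    {"fingers": 1, "translation": [-4, -0.2, 1]},
    {"fingers": 1, "translation": [-8, -0.2, 3]},
    {"fingers": 1, "translation": [-8.4, -0.2, 6]},
    {"fingers": 1, "translation": [-8.4, -0.2, 9.0]},
    {"fingers": 1, "translation": [-8.4, -0.2, 9.0]},
    {"fingers": 1, "translation": [-8.4, -0.2, 9.0]},
    {"fingers": 1, "translation": [-8.4, -0.2, 9.0]},
  ],
)

```text
schema error: expected keys fingers, translation, roll
```

Run:
```python
from h import *
p,M,o=pose();print(p.round(4),o["ft_force"])
track(8)
```

```text
[0.5949 0.2345 0.2694] [-0.67533963 -0.63278748  0.68096846]
3.4 top 133.4 60 side 144.9 16
3.5 top 156.3 57 side 164.1 16
3.6 top 177.0 63 side -179.8 11
3.7 top -171.0 30 side None 3
3.8 top -159.5 7 side None 0
3.9 top None 0 side None 0
4.0 top None 0 side None 0
4.1 top None 0 side None 0
```

play_rows(
  motion=[
    {"fingers": 1, "translation": [-4, -0.2, 1], "roll": 0},
    {"fingers": 1, "translation": [-8, -0.2, 3], "roll": 0},
    {"fingers": 1, "translation": [-8.4, -0.2, 6], "roll": 0},
    {"fingers": 1, "translation": [-8.4, -0.2, 9.0], "roll": 0},
    {"fingers": 1, "translation": [-8.4, -0.2, 9.0], "roll": 0},
    {"fingers": 1, "translation": [-8.4, -0.2, 9.0], "roll": 0},
    {"fingers": 1, "translation": [-8.4, -0.2, 9.0], "roll": 0},
  ],
)

```text
clock: 4.78
eef_pos: [0.5125, 0.2368, 0.182]
tool_rot: [1.0, 0.003, 0.001, -0.001]
ft_force: [-0.2, -0.7, 0.5]
grip_width: 0.0001
```

Run:
```python
from h import *
p,M,o=pose();print(p.round(4),o["ft_force"])
track(8)
```

```text
[0.5125 0.2368 0.182 ] [-0.17079338 -0.72259787  0.51544966]
4.783 top None 0 side 102.2 5
4.883 top 137.9 27 side 129.6 14
4.983 top 150.8 47 side 153.5 14
5.083 top 156.3 41 side 158.8 7
5.183 top 169.3 18 side None 1
5.283 top None 0 side None 0
5.383 top None 0 side None 0
5.483 top None 0 side None 0
```

play_rows(
  motion=[
    {"fingers": 1, "translation": [0, 0, 0.5], "roll": 0},
    {"fingers": 1, "translation": [0, 0, 0.8], "roll": 0},
    {"fingers": 1, "translation": [0, 0, 0.9], "roll": 0},
    {"fingers": 1, "translation": [0, 0, 0.9], "roll": 0},
    {"fingers": 1, "translation": [0, 0, 0.9], "roll": 0},
  ],
)

```text
clock: 6.0
eef_pos: [0.5118, 0.2365, 0.1721]
tool_rot: [1.0, 0.003, 0.001, -0.0]
ft_force: [-0.0, -0.6, 4.2]
grip_width: -0.0
```

Run:
```python
from h import *
p,M,o=pose();print(p.round(4),o["ft_force"])
track(3);p,M,o=pose();print(p.round(4),o["ft_force"])
```

```text
[0.5118 0.2365 0.1721] [-0.04631387 -0.63660024  4.21741634]
6.0 top None 0 side None 0
6.1 top None 0 side None 0
6.2 top None 0 side None 0
[0.5117 0.2365 0.1721] [-0.99628688  1.08757417  5.57917224]
```

play_rows(
  motion=[
    {"fingers": 1, "translation": [0, 0, -0.3], "roll": 0},
    {"fingers": 1, "translation": [0, 0, -0.5], "roll": 0},
  ],
)

```text
clock: 6.47
eef_pos: [0.5109, 0.2362, 0.176]
tool_rot: [1.0, 0.003, -0.0, 0.0]
ft_force: [-0.1, -0.8, 0.6]
grip_width: 0.0001
```

Run:
```python
from h import *
p,M,o=pose();print(p.round(4),o["ft_force"])
track(1)
for n in("top","side"): 
    im,c=snap(n,n+"3.png")
a=cv2.imread("pics/top3.png")[110:280,90:290];b=cv2.imread("pics/side3.png")[80:250,170:370]
cv2.imwrite("pics/ts3.png",cv2.resize(np.hstack([a,b]),None,fx=2,fy=2))
```

```text
[0.5109 0.2362 0.176 ] [-0.13581668 -0.77572261  0.61870151]
6.467 top None 0 side None 0
```

View pics/ts3.png

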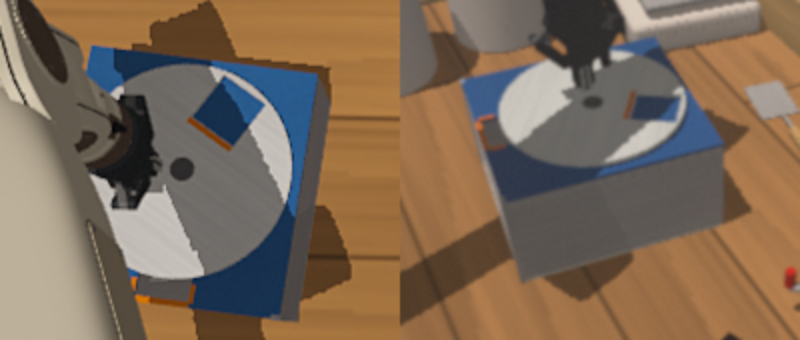

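The stripe is in shadow, which is why detection failed: it is at (210,133) in the left crop, with the hole on the upper right. I'll relax the colour threshold.

```bash
sed -i 's/(8,150,150),(22/(6,140,60),(24/' h.py
python3 - <<'E'
from h import *
track(5)
E
```

```text
6.667 top -34.8 66 side -32.0 11
6.767 top -34.8 66 side -32.0 11
6.867 top -34.3 65 side -32.0 11
6.967 top -34.2 66 side -32.0 11
7.067 top -34.3 65 side -32.0 11
```

play_rows(
  motion=[
    {"fingers": 1, "translation": [0, 0, 0.45], "roll": 0},
    {"fingers": 1, "translation": [0, 0, 0.52], "roll": 0},
    {"fingers": 1, "translation": [-0.1, 0, 0.52], "roll": 0},
    {"fingers": 1, "translation": [-0.35, 0, 0.52], "roll": 0},
    {"fingers": 1, "translation": [-0.65, 0, 0.52], "roll": 0},
    {"fingers": 1, "translation": [-0.95, 0, 0.52], "roll": 0},
    {"fingers": 1, "translation": [-1.25, 0, 0.5], "roll": 0},
    {"fingers": 1, "translation": [-1.55, 0, 0.0], "roll": 0},
    {"fingers": 1, "translation": [-1.6, 0, 0.0], "roll": 0},
  ],
)

```text
clock: 7.92
eef_pos: [0.4944, 0.2362, 0.1766]
tool_rot: [1.0, 0.003, -0.0, -0.0]
ft_force: [-0.2, -0.2, 0.3]
grip_width: -0.0002
```

Run:
```python
from h import *
p,M,o=pose();print(p.round(4),o["ft_force"])
track(5)
```

```text
[0.4944 0.2362 0.1766] [-0.18354688 -0.23609319  0.27904261]
7.917 top -4.7 62 side 4.1 5
8.017 top 1.8 52 side 10.8 7
8.117 top 9.5 66 side None 3
8.217 top 14.7 64 side None 2
8.317 top 16.7 60 side None 0
```

play_rows(
  motion=[
    {"fingers": 1, "translation": [0.8, 0, 0.1], "roll": 0},
    {"fingers": 1, "translation": [1.6, 0, 0.1], "roll": 0},
    {"fingers": 1, "translation": [1.6, 0, 0.2], "roll": 0},
    {"fingers": 1, "translation": [1.6, 0, 0.2], "roll": 0},
    {"fingers": 1, "translation": [1.6, 0, 0.2], "roll": 0},
    {"fingers": 1, "translation": [1.6, 0, 0.2], "roll": 0},
    {"fingers": 1, "translation": [1.6, 0, 0.2], "roll": 0},
    {"fingers": 1, "translation": [1.6, 0, 0.2], "roll": 0},
    {"fingers": 1, "translation": [1.6, 0, 0.2], "roll": 0},
    {"fingers": 1, "translation": [1.6, 0, 0.2], "roll": 0},
    {"fingers": 1, "translation": [1.6, 0, 0.2], "roll": 0},
    {"fingers": 1, "translation": [1.6, 0, 0.2], "roll": 0},
    {"fingers": 1, "translation": [1.6, 0, 0.2], "roll": 0},
  ],
)

```text
clock: 9.5
eef_pos: [0.5112, 0.2364, 0.1743]
tool_rot: [1.0, 0.003, 0.0, -0.0]
ft_force: [0.7, 0.0, -0.1]
grip_width: -0.0001
```

Run:
```python
from h import *
p,M,o=pose();print(p.round(4),o["ft_force"])
track(3)
```

```text
[0.5112 0.2364 0.1743] [ 0.68760741  0.01271561 -0.13259309]
9.5 top None 0 side 109.4 7
9.6 top None 0 side 109.3 8
9.7 top None 0 side 112.3 9
```

play_rows(
  motion=[
    {"fingers": 1, "translation": [0, 0, 0], "roll": 0},
    {"fingers": 1, "translation": [0, 0, 0], "roll": 0},
    {"fingers": 1, "translation": [0, 0, 0], "roll": 0},
    {"fingers": 1, "translation": [0, 0, 0], "roll": 0},
    {"fingers": 1, "translation": [0, 0, 0], "roll": 0},
    {"fingers": 1, "translation": [0, 0, 0.1], "roll": 0},
    {"fingers": 1, "translation": [0, 0, 0.1], "roll": 0},
    {"fingers": 1, "translation": [0, 0, 0.35], "roll": 0},
    {"fingers": 1, "translation": [0, 0, 0.4], "roll": 0},
    {"fingers": 1, "translation": [0, 0, 0.4], "roll": 0},
    {"fingers": 1, "translation": [0, 0, 0.4], "roll": 0},
    {"fingers": 1, "translation": [0, 0, 0.4], "roll": 0},
  ],
)

```text
clock: 10.8
eef_pos: [0.5124, 0.2365, 0.1721]
tool_rot: [1.0, 0.003, 0.002, -0.0]
ft_force: [0.3, -1.4, 6.4]
grip_width: -0.0003
```

Run:
```python
from h import *
p,M,o=pose();print(p.round(4),o["ft_force"])
track(2)
for n in("top","side"): 
    im,c=snap(n,n+"3.png")
    if n=="top":
      for a in (150,160,173.5,180): 
        r=np.radians(a);print(a,proj(c,[*(AX+.055*np.array([np.cos(r),np.sin(r)])),.158]).round(0)-[90,110])
a=cv2.imread("pics/top3.png")[110:280,90:290];b=cv2.imread("pics/side3.png")[80:250,170:370]
cv2.imwrite("pics/ts4.png",cv2.resize(np.hstack([a,b]),None,fx=2,fy=2))
```

```text
[0.5124 0.2365 0.1721] [ 0.34872019 -1.44063181  6.4041744 ]
10.8 top 149.3 47 side 132.6 20
10.9 top 149.3 47 side 132.6 20
150 [ 77. 104.]
160 [ 81. 106.]
173.5 [ 86. 107.]
180 [ 89. 108.]
```

View pics/ts4.png

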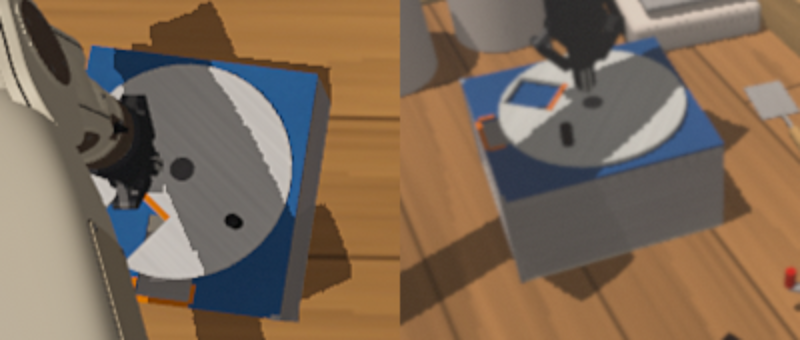

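```bash
cat >> h.py <<'E'
def knob_angle(im=None,c=None):
    """dark knob on wheel: top cam, excluding hub and arm"""
    if im is None: im,c=snap("top")
    g=im.max(2);m=(g<45).astype(np.uint8);n,l,s,ce=cv2.connectedComponentsWithStats(m)
    out=[]
    for i in range(1,n):
        if 8<s[i,4]<90:
            d=ray(c,*ce[i],.180)[:2]-AX;r=np.hypot(*d)
            if .078<r<.102: out.append((round(float(np.degrees(np.arctan2(d[1],d[0]))),1),round(float(r),4),int(s[i,4])))
    return out
E
python3 - <<'E'
from h import *
im,c=snap("top");print(knob_angle(im,c));d=ray(c,206.5,220,.186)[:2]-AX;print(np.degrees(np.arctan2(d[1],d[0])),np.hypot(*d)); print(hole_angle("side"))
E
```

```text
[(58.1, 0.0798, 54), (90.4, 0.0908, 10), (-132.9, 0.091, 44)]
-132.494646710906 0.092492642384068
(np.float64(132.5895233097872), np.int64(20))
```

play_rows(
  motion=[
    {"fingers": 1, "translation": [-0.1, 0, 0.02], "roll": 0},
    {"fingers": 1, "translation": [-0.35, 0, 0.02], "roll": 0},
    {"fingers": 1, "translation": [-0.6, 0.04, 0.02], "roll": 0},
    {"fingers": 1, "translation": [-0.85, 0.08, 0.02], "roll": 0},
    {"fingers": 1, "translation": [-1.07, 0.13, 0.02], "roll": 0},
    {"fingers": 1, "translation": [-1.3, 0.2, 0.02], "roll": 0},
    {"fingers": 1, "translation": [-1.55, 0.31, 0.02], "roll": 0},
    {"fingers": 1, "translation": [-1.75, 0.41, 0.02], "roll": 0},
    {"fingers": 1, "translation": [-1.9, 0.49, 0.02], "roll": 0},
    {"fingers": 1, "translation": [-2.0, 0.55, 0.02], "roll": 0},
    {"fingers": 1, "translation": [-2.04, 0.57, 0.02], "roll": 0},
    {"fingers": 1, "translation": [-2.04, 0.57, 0.02], "roll": 0},
    {"fingers": 1, "translation": [-2.04, 0.57, 0.02], "roll": 0},
    {"fingers": 1, "translation": [-2.04, 0.57, 0.02], "roll": 0},
  ],
)

```text
clock: 12.37
eef_pos: [0.4923, 0.2311, 0.1721]
tool_rot: [1.0, 0.003, 0.002, -0.001]
ft_force: [-0.7, -0.5, 6.5]
grip_width: 0.0
```

Run:
```python
from h import *
p,M,o=pose();print(p.round(4),o["ft_force"])
print(knob_angle(),hole_angle("side"))
```

```text
[0.4923 0.2311 0.1721] [-0.66318908 -0.49878547  6.45848253]
[(92.1, 0.093, 29), (-98.1, 0.0906, 47)] (np.float64(166.57475866125245), np.int64(19))
```

play_rows(
  motion=[
    {"fingers": 1, "translation": [-0.08, 0.05, 0], "roll": 0},
    {"fingers": 1, "translation": [-0.08, 0.05, 0], "roll": 0},
    {"fingers": 1, "translation": [-0.08, 0.05, 0], "roll": 0},
    {"fingers": 1, "translation": [-0.08, 0.05, -0.1], "roll": 0},
    {"fingers": 1, "translation": [-0.08, 0.05, -0.3], "roll": 0},
    {"fingers": 1, "translation": [-0.08, 0.05, -1.0], "roll": 0},
    {"fingers": 1, "translation": [-0.08, 0.05, -4], "roll": 0},
    {"fingers": 0, "translation": [-0.08, 0.05, -8], "roll": 0},
    {"fingers": -0.3, "translation": [-0.08, 0.05, -8.5], "roll": 0},
  ],
)

```text
clock: 13.22
eef_pos: [0.4924, 0.2311, 0.2618]
tool_rot: [1.0, 0.003, 0.004, -0.002]
ft_force: [0.8, 0.3, 0.4]
grip_width: 0.0232
```

Run:
```python
from h import *
p,M,o=pose();print(p.round(4),o["ft_force"])
for i in range(3): print(o["clock"],knob_angle(),hole_angle("side"));_,_,o=pose()
# tin measurement: colour blobs from a view of top
im,c=snap("top");hsv=cv2.cvtColor(im,cv2.COLOR_BGR2HSV)
for n,lo,hi in [("red",(0,180,100),(5,255,255)),("blue",(105,150,120),(120,255,255)),("green",(55,150,80),(75,255,255)),("yellow",(24,180,120),(32,255,255)),("white",(0,0,190),(180,50,255))]:
    m=cv2.inRange(hsv,lo,hi);m[:135]=0;m[260:]=0;m[:,:310]=0;m[:,460:]=0
    C=cv2.findContours(m,cv2.RETR_EXTERNAL,2)[0]
    if not C: print(n,None);continue
    cn=max(C,key=cv2.contourArea);W=np.array([ray(c,*p[0],.048)[:2] for p in cn],np.float32);print(n,cv2.contourArea(cn),np.round(cv2.moments(cn)["m10"]/max(cv2.moments(cn)["m00"],1)),cv2.minAreaRect(W))
```

```text
[0.4924 0.2311 0.2618] [0.84550888 0.30293001 0.3717575 ]
13.2167 [(80.3, 0.1, 17), (-93.6, 0.0908, 47)] (np.float64(169.16933645856116), np.int64(16))
13.3167 [(-93.2, 0.0905, 45)] (np.float64(168.59550964203916), np.int64(16))
13.4167 [(79.7, 0.0959, 10), (-93.0, 0.0907, 42)] (np.float64(170.5340099232104), np.int64(15))
red 173.0 328.0 ((0.41158807277679443, -0.14265060424804688), (0.034787584096193314, 0.035955723375082016), 31.52569580078125)
blue 161.0 376.0 ((0.5128413438796997, -0.266831636428833), (0.0346478670835495, 0.035200104117393494), 53.488746643066406)
green 146.0 387.0 ((0.6258264780044556, -0.29478883743286133), (0.03361501172184944, 0.034906428307294846), 75.49028015136719)
yellow 174.0 442.0 ((0.4915775656700134, -0.4354238212108612), (0.03615608066320419, 0.03638438507914543), 59.20238494873047)
white 159.5 397.0 ((0.4374454915523529, -0.31965598464012146), (0.0342450849711895, 0.034330591559410095), 18.974281311035156)
```

play_rows(
  motion=[
    {"fingers": 1, "translation": [0, 0, 3], "roll": 0},
    {"fingers": 1, "translation": [0, 0, 6], "roll": 0},
    {"fingers": 1, "translation": [0, 0, 7.6], "roll": 0},
    {"fingers": 1, "translation": [0, 0, 8.0], "roll": 0},
    {"fingers": 1, "translation": [0, 0, 8.3], "roll": 0},
    {"fingers": 1, "translation": [0, 0, 8.42], "roll": 0},
    {"fingers": 1, "translation": [0, 0, 8.42], "roll": 0},
    {"fingers": 1, "translation": [0, 0, 8.42], "roll": 0},
    {"fingers": 1, "translation": [0, 0, 8.42], "roll": 0},
  ],
)

```text
clock: 14.32
eef_pos: [0.4911, 0.23, 0.1721]
tool_rot: [1.0, 0.003, 0.001, -0.0]
ft_force: [0.2, -0.4, 6.0]
grip_width: 0.0002
```

Run:
```python
from h import *
p,M,o=pose();print(p.round(4),o["ft_force"])
for i in range(2): print(knob_angle())
```

```text
[0.4911 0.23   0.1721] [ 0.24663214 -0.44286454  5.95418586]
[(92.3, 0.0918, 29), (-88.9, 0.0905, 44), (138.6, 0.0881, 9)]
[(92.3, 0.0913, 32), (-88.9, 0.0905, 44), (138.6, 0.0881, 9)]
```

play_rows(
  motion=[
    {"fingers": 1, "translation": [0.1, -0.07, 0], "roll": 0},
    {"fingers": 1, "translation": [0.2, -0.14, 0], "roll": 0},
    {"fingers": 1, "translation": [0.3, -0.21, 0], "roll": 0},
    {"fingers": 1, "translation": [0.35, -0.25, 0], "roll": 0},
    {"fingers": 1, "translation": [0.35, -0.25, 0], "roll": 0},
    {"fingers": 1, "translation": [0.35, -0.25, 0], "roll": 0},
    {"fingers": 1, "translation": [0.35, -0.25, 0], "roll": 0},
  ],
)

```text
clock: 15.0
eef_pos: [0.4945, 0.2326, 0.1721]
tool_rot: [1.0, 0.003, 0.001, -0.0]
ft_force: [1.2, -1.7, 7.9]
grip_width: 0.0
```

Run:
```python
from h import *
p,M,o=pose();print(p.round(4),o["ft_force"],o["ft_torque"])
for i in range(2): print(knob_angle())
```

```text
[0.4945 0.2326 0.1721] [ 1.21872836 -1.73146142  7.92893632] [-0.15359261 -0.12155121 -0.00483617]
[(89.5, 0.0959, 32), (-96.2, 0.0911, 46), (103.4, 0.0826, 17), (135.4, 0.087, 10)]
[(89.3, 0.0957, 30), (-96.2, 0.0911, 46), (103.5, 0.0826, 14), (135.4, 0.087, 10)]
```

play_rows(
  motion=[
    {"fingers": 1, "translation": [0, 0, -0.8], "roll": 0},
    {"fingers": 1, "translation": [0.5, 1, -0.8], "roll": 0},
    {"fingers": 1, "translation": [1.65, 3.0, -0.5], "roll": 0},
    {"fingers": 1, "translation": [1.65, 3.0, -0.3], "roll": 0},
  ],
)

```text
clock: 15.43
eef_pos: [0.5115, 0.1997, 0.1735]
tool_rot: [1.0, 0.001, 0.0, 0.001]
ft_force: [0.9, 0.4, -0.4]
grip_width: 0.0002
```

Run:
```python
from h import *
p,M,o=pose();print(p.round(4),o["ft_force"],o["clock"])
for i in range(6): print(knob_angle())
```

```text
[0.5115 0.1997 0.1735] [ 0.85956675  0.42294482 -0.36121688] 15.4333
[(-95.8, 0.0909, 44)]
[(-95.5, 0.0909, 45)]
[(-95.3, 0.0906, 45)]
[(-95.3, 0.0906, 45)]
[(-95.4, 0.0909, 45)]
[(-95.3, 0.0907, 46)]
```

play_rows(
  motion=[
    {"fingers": 1, "translation": [0, 0, 0.15], "roll": 0},
    {"fingers": 1, "translation": [0, 0, 0.3], "roll": 0},
    {"fingers": 1, "translation": [0, 0, 0.3], "roll": 0},
    {"fingers": 1, "translation": [0, 0, 0.3], "roll": 0},
    {"fingers": 1, "translation": [0, 0, 0.3], "roll": 0},
    {"fingers": 1, "translation": [0, 0, -1], "roll": 0},
    {"fingers": 1, "translation": [0, 0, -5], "roll": 0},
    {"fingers": 0, "translation": [0, 0, -9], "roll": 0},
    {"fingers": -0.3, "translation": [0, 0, -10], "roll": 0},
    {"fingers": -0.3, "translation": [0, 0, -10], "roll": 0},
  ],
)

```text
clock: 16.57
eef_pos: [0.5122, 0.2038, 0.2785]
tool_rot: [1.0, 0.003, 0.004, -0.002]
ft_force: [0.4, -1.0, 0.4]
grip_width: 0.0361
```

Run:
```python
from h import *
p,M,o=pose();print(p.round(4),o["ft_force"],o["clock"],o["grip_width"])
for i in range(4): print(knob_angle(),hole_angle("side"))
delta(.4116,-.1427,.18,31.5)
```

```text
[0.5122 0.2038 0.2785] [ 0.3945942  -0.97545281  0.38561066] 16.5667 0.036139301328482934
[(57.9, 0.0837, 14), (-95.3, 0.0909, 46)] (np.float64(172.61595427986586), np.int64(23))
[(54.7, 0.0809, 18), (-95.4, 0.091, 45)] (np.float64(172.03453730413955), np.int64(22))
[(-95.3, 0.0909, 46)] (np.float64(172.03453730413955), np.int64(22))
[(46.8, 0.0977, 77), (56.4, 0.0783, 11), (-95.3, 0.0909, 46)] (np.float64(172.03453730413955), np.int64(22))
delta [-9.96, 34.45, 9.31] roll -31.2 cur yaw 0.3 j6 1.94 t 16.97
```

play_rows(
  motion=[
    {"fingers": -0.6, "translation": [-10, 34.5, 0], "roll": -31},
    {"fingers": -0.6, "translation": [-10, 34.5, 0], "roll": -31},
    {"fingers": -0.6, "translation": [-10, 34.5, 0], "roll": -31},
    {"fingers": -0.6, "translation": [-10, 34.5, 0], "roll": -31},
    {"fingers": -0.6, "translation": [-10, 34.5, 0], "roll": -31},
    {"fingers": -0.6, "translation": [-10, 34.5, 0], "roll": -31},
    {"fingers": -0.6, "translation": [-10, 34.5, 0], "roll": -31},
    {"fingers": -0.6, "translation": [-10, 34.5, 6], "roll": -31},
    {"fingers": -0.6, "translation": [-10, 34.5, 10], "roll": -31},
    {"fingers": -0.6, "translation": [-10, 34.5, 14], "roll": -31},
    {"fingers": -0.6, "translation": [-10, 34.5, 14], "roll": -31},
    {"fingers": -0.6, "translation": [-10, 34.5, 14], "roll": -31},
  ],
)

```text
clock: 17.97
eef_pos: [0.4053, -0.1426, 0.1268]
tool_rot: [0.963, 0.268, -0.006, -0.004]
ft_force: [-2.0, 1.4, -0.1]
grip_width: 0.068
```

```bash
cat >> h.py <<'E'
COL={"red":((0,170,70),(5,255,255)),"blue":((105,150,100),(120,255,255)),"green":((55,150,60),(75,255,255)),"yellow":((24,170,100),(32,255,255)),"white":((0,0,170),(180,60,255))}
def tins(names=COL):
    im,c=snap("top");hsv=cv2.cvtColor(im,cv2.COLOR_BGR2HSV)
    for n in names:
        m=cv2.inRange(hsv,*COL[n]);m[:135]=0;m[262:]=0;m[:,:305]=0;m[:,470:]=0
        for cn in cv2.findContours(m,cv2.RETR_EXTERNAL,2)[0]:
            if cv2.contourArea(cn)<60: continue
            W=np.array([ray(c,*p[0],.048)[:2] for p in cn],np.float32);r=cv2.minAreaRect(W)
            print(n,np.round(cv2.contourArea(cn)),np.round(r[0],4),np.round(r[1],3),round(r[2],1))
    return im,c
E
python3 - <<'E'
from h import *
p,M,o=pose();print(p.round(4),o["grip_width"])
tins()
im,c=snap("top","t5.png",(80,90,400,190),2);print(knob_angle(im,c),hole_angle(im=im,c=c))
delta(.4116,-.1427,.03,31.5)
E
```

```text
[ 0.4053 -0.1426  0.1268] 0.06802523656230605
green 146.0 [ 0.6258 -0.2948] [0.034 0.035] 75.5
yellow 172.0 [ 0.5059 -0.4568] [0.036 0.036] 63.8
white 168.0 [ 0.4383 -0.3196] [0.036 0.035] 19.0
white 173.0 [ 0.4295 -0.2587] [0.013 0.133] 72.4
white 138.0 [ 0.4383 -0.2439] [0.012 0.12 ] 72.3
white 551.0 [ 0.4859 -0.1996] [0.09  0.048] 68.9
white 168.0 [ 0.4691 -0.1163] [0.012 0.144] 70.3
white 574.0 [ 0.4617 -0.1838] [0.11  0.126] 69.9
[(-95.1, 0.0909, 43)] (np.float64(175.5218948060732), np.int64(65))
delta [0.11, 0.09, 10.29] roll -0.3 cur yaw 31.2 j6 0.69 t 18.07
```

View pics/t5.png

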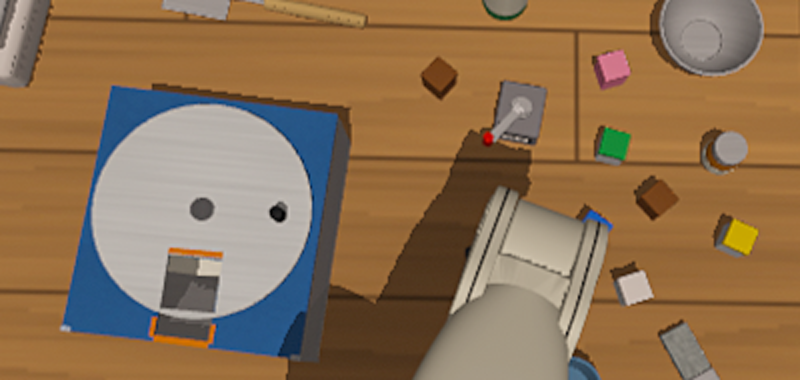

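The hole now sits over the slot. The yellow tin was knocked aside to about (0.506, −0.457). Grasping red.

play_rows(
  motion=[
    {"fingers": -0.6, "translation": [0, 0, 4], "roll": 0},
    {"fingers": -0.6, "translation": [0, 0, 8], "roll": 0},
    {"fingers": -0.6, "translation": [0, 0, 10.4], "roll": 0},
    {"fingers": -0.6, "translation": [0, 0, 10.4], "roll": 0},
    {"fingers": 1, "translation": [0, 0, 10.4], "roll": 0},
    {"fingers": 1, "translation": [0, 0, 10.4], "roll": 0},
    {"fingers": 1, "translation": [0, 0, 10.4], "roll": 0},
    {"fingers": 1, "translation": [0, 0, 10.4], "roll": 0},
    {"fingers": 1, "translation": [0, 0, 10.4], "roll": 0},
    {"fingers": 1, "translation": [0, 0, 8], "roll": 0},
    {"fingers": 1, "translation": [0, 0, 4], "roll": 0},
    {"fingers": 1, "translation": [0, 0, 0], "roll": 0},
    {"fingers": 1, "translation": [0, 0, -4], "roll": 0},
    {"fingers": 1, "translation": [0, 0, -8], "roll": 0},
    {"fingers": 1, "translation": [0, 0, -12], "roll": 0},
    {"fingers": 1, "translation": [0, 0, -12], "roll": 0},
    {"fingers": 1, "translation": [0, 0, -12], "roll": 0},
  ],
)

```text
clock: 19.48
eef_pos: [0.414, -0.1436, 0.2582]
tool_rot: [0.963, 0.27, 0.004, 0.003]
ft_force: [0.2, 0.6, -1.2]
grip_width: 0.0351
```

Run:
```python
from h import *
p,M,o=pose();print(p.round(4),o["grip_width"],o["ft_force"])
delta(.4256,.212,.176,-6.5)
```

```text
[ 0.414  -0.1436  0.2582] 0.03508606730388933 [ 0.15775122  0.64617178 -1.24311193]
delta [19.41, -29.84, 8.12] roll 37.8 cur yaw 31.3 j6 0.69 t 19.48
```

play_rows(
  motion=[
    {"fingers": 1, "translation": [19.4, -29.8, 0], "roll": 38},
    {"fingers": 1, "translation": [19.4, -29.8, 0], "roll": 38},
    {"fingers": 1, "translation": [19.4, -29.8, 0], "roll": 38},
    {"fingers": 1, "translation": [19.4, -29.8, 0], "roll": 38},
    {"fingers": 1, "translation": [19.4, -29.8, 0], "roll": 38},
    {"fingers": 1, "translation": [19.4, -29.8, 0], "roll": 38},
    {"fingers": 1, "translation": [19.4, -29.8, 0], "roll": 38},
    {"fingers": 1, "translation": [19.4, -29.8, 0], "roll": 38},
    {"fingers": 1, "translation": [19.4, -29.8, 0], "roll": 38},
    {"fingers": 1, "translation": [19.4, -29.8, 1], "roll": 38},
    {"fingers": 1, "translation": [19.4, -29.8, 3], "roll": 38},
    {"fingers": 1, "translation": [19.4, -29.8, 4], "roll": 38},
    {"fingers": 1, "translation": [19.4, -29.8, 4], "roll": 38},
    {"fingers": 1, "translation": [19.4, -29.8, 4], "roll": 38},
  ],
)

```text
clock: 20.65
eef_pos: [0.4217, 0.2121, 0.2127]
tool_rot: [0.998, -0.058, -0.001, 0.001]
ft_force: [-0.4, -0.0, 0.4]
grip_width: 0.035
```

Run:
```python
from h import *
p,M,o=pose();print(p.round(4),o["grip_width"],o["ft_force"])
delta(.4256,.212,.176,-6.5)
a=snap("top")[0][150:270,100:260];b=snap("side")[0][70:190,190:350]
cv2.imwrite("pics/ts6.png",cv2.resize(np.hstack([a,b]),None,fx=2.4,fy=2.4))
```

```text
[0.4217 0.2121 0.2127] 0.03502917676128123 [-0.37531793 -0.0140142   0.44112702]
delta [0.39, -0.04, 3.67] roll -0.2 cur yaw -6.7 j6 2.15 t 20.65
```

View pics/ts6.png

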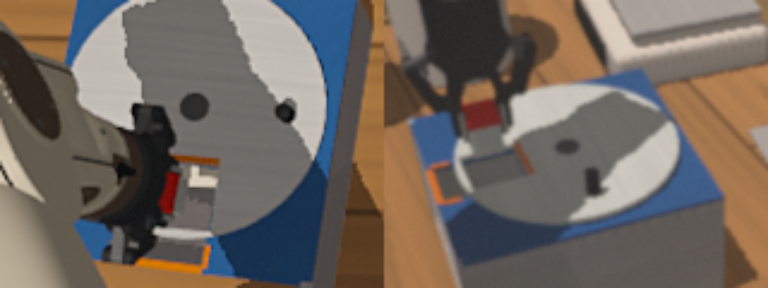

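The red tin is held above the hole. Lowering and releasing.

play_rows(
  motion=[
    {"fingers": 1, "translation": [0.2, 0, 1.5], "roll": 0},
    {"fingers": 1, "translation": [0.2, 0, 3], "roll": 0},
    {"fingers": 1, "translation": [0.2, 0, 3.6], "roll": 0},
    {"fingers": 1, "translation": [0.2, 0, 3.6], "roll": 0},
    {"fingers": 1, "translation": [0.2, 0, 3.6], "roll": 0},
    {"fingers": -0.4, "translation": [0.2, 0, 3.6], "roll": 0},
    {"fingers": -0.4, "translation": [0.2, 0, 3.6], "roll": 0},
    {"fingers": -0.4, "translation": [0.2, 0, 3.6], "roll": 0},
    {"fingers": -0.6, "translation": [0.2, 0, 1], "roll": 0},
    {"fingers": -0.6, "translation": [0.2, 0, -3], "roll": 0},
    {"fingers": -0.6, "translation": [0.2, 0, -5], "roll": 0},
    {"fingers": -0.6, "translation": [0.2, 0, -5], "roll": 0},
  ],
)

```text
clock: 21.75
eef_pos: [0.4276, 0.2137, 0.2697]
tool_rot: [0.998, -0.058, 0.005, -0.003]
ft_force: [1.4, 0.0, 0.1]
grip_width: 0.0685
```

Run:
```python
from h import *
p,M,o=pose();print(p.round(4),o["grip_width"],o["ft_force"],o["clock"])
tins(["green","yellow","blue"])
for i in range(2): print(knob_angle(),hole_angle("side"))
a=snap("top")[0][150:270,100:260];b=snap("side")[0][70:190,190:350]
cv2.imwrite("pics/ts7.png",cv2.resize(np.hstack([a,b]),None,fx=2.4,fy=2.4))
delta(.4383,-.3196,.14,19)
```

```text
[0.4276 0.2137 0.2697] 0.0685020050123082 [1.41876218 0.01063758 0.0892446 ] 21.75
green 144.0 [ 0.6257 -0.2947] [0.033 0.035] 74.7
yellow 172.0 [ 0.5059 -0.4568] [0.036 0.036] 63.8
blue 161.0 [ 0.5128 -0.2668] [0.035 0.035] 53.5
[(-95.3, 0.091, 44), (121.6, 0.0974, 72)] (np.float64(172.58980082156032), np.int64(7))
[(-95.3, 0.091, 44), (123.5, 0.0955, 72)] (np.float64(175.19337349263256), np.int64(9))
delta [7.62, 52.61, 12.32] roll -25.7 cur yaw -6.7 j6 2.15 t 22.1
```

View pics/ts7.png

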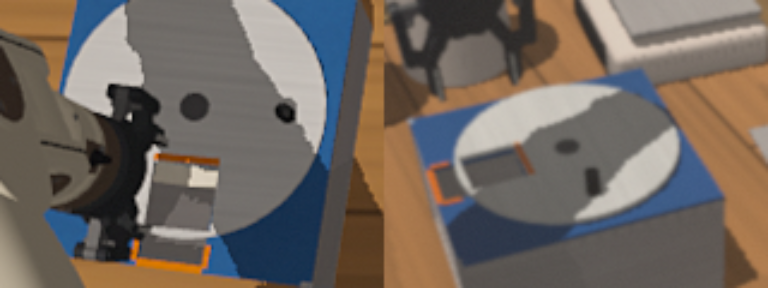

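play_rows(
  motion=[
    {"fingers": -0.6, "translation": [7.6, 52.6, 0], "roll": -26},
    {"fingers": -0.6, "translation": [7.6, 52.6, 0], "roll": -26},
    {"fingers": -0.6, "translation": [7.6, 52.6, 0], "roll": -26},
    {"fingers": -0.6, "translation": [7.6, 52.6, 0], "roll": -26},
    {"fingers": -0.6, "translation": [7.6, 52.6, 0], "roll": -26},
    {"fingers": -0.6, "translation": [7.6, 52.6, 0], "roll": -26},
    {"fingers": -0.6, "translation": [7.6, 52.6, 0], "roll": -26},
    {"fingers": -0.6, "translation": [7.6, 52.6, 0], "roll": -26},
    {"fingers": -0.6, "translation": [7.6, 52.6, 4], "roll": -26},
    {"fingers": -0.6, "translation": [7.6, 52.6, 8], "roll": -26},
    {"fingers": -0.6, "translation": [7.6, 52.6, 12], "roll": -26},
    {"fingers": -0.6, "translation": [7.6, 52.6, 12], "roll": -26},
    {"fingers": -0.6, "translation": [7.6, 52.6, 12], "roll": -26},
    {"fingers": -0.6, "translation": [7.6, 52.6, 12], "roll": -26},
    {"fingers": -0.6, "translation": [7.6, 52.6, 12], "roll": -26},
    {"fingers": -0.6, "translation": [7.6, 52.6, 12], "roll": -26},
    {"fingers": -0.6, "translation": [7.6, 52.6, 12], "roll": -26},
  ],
)

```text
clock: 23.52
eef_pos: [0.4384, -0.3184, 0.1431]
tool_rot: [0.986, 0.167, -0.001, -0.001]
ft_force: [-0.5, 1.1, 0.4]
grip_width: 0.0685
```

Run:
```python
from h import *
p,M,o=pose();print(p.round(4),o["grip_width"],o["ft_force"],o["clock"])
delta(.4383,-.3196,.03,19)
im,c=snap("top");print(knob_angle(im,c),hole_angle(im=im,c=c))
```

```text
[ 0.4384 -0.3184  0.1431] 0.06846699309662951 [-0.47404521  1.13359466  0.41922693] 23.5167
delta [-0.04, 0.13, 11.3] roll 0.3 cur yaw 19.3 j6 0.61 t 23.52
[(-95.1, 0.0909, 43)] (np.float64(175.5218948060732), np.int64(65))
```

play_rows(
  motion=[
    {"fingers": -0.6, "translation": [0, 0.1, 4], "roll": 0},
    {"fingers": -0.6, "translation": [0, 0.1, 8], "roll": 0},
    {"fingers": -0.6, "translation": [0, 0.1, 11.2], "roll": 0},
    {"fingers": -0.6, "translation": [0, 0.1, 11.2], "roll": 0},
    {"fingers": 1, "translation": [0, 0.1, 11.2], "roll": 0},
    {"fingers": 1, "translation": [0, 0.1, 11.2], "roll": 0},
    {"fingers": 1, "translation": [0, 0.1, 11.2], "roll": 0},
    {"fingers": 1, "translation": [0, 0.1, 11.2], "roll": 0},
    {"fingers": 1, "translation": [0, 0.1, 11.2], "roll": 0},
    {"fingers": 1, "translation": [0, 0.1, 8], "roll": 0},
    {"fingers": 1, "translation": [0, 0.1, 4], "roll": 0},
    {"fingers": 1, "translation": [0, 0, 0], "roll": 0},
    {"fingers": 1, "translation": [0, 0, -4], "roll": 0},
    {"fingers": 1, "translation": [0, 0, -8], "roll": 0},
    {"fingers": 1, "translation": [0, 0, -11], "roll": 0},
    {"fingers": 1, "translation": [0, 0, -11], "roll": 0},
    {"fingers": 1, "translation": [0, 0, -11], "roll": 0},
  ],
)

```text
clock: 24.98
eef_pos: [0.4404, -0.3199, 0.2578]
tool_rot: [0.986, 0.168, 0.003, 0.003]
ft_force: [-0.4, -1.4, -1.7]
grip_width: 0.0351
```

Run:
```python
from h import *
p,M,o=pose();print(p.round(4),o["grip_width"],o["ft_force"])
delta(.4256,.212,.176,-6.5)
```

```text
[ 0.4404 -0.3199  0.2578] 0.035095454890120954 [-0.43026721 -1.37523701 -1.72150141]
delta [16.15, -50.74, 7.92] roll 25.8 cur yaw 19.3 j6 0.61 t 24.98
```

play_rows(
  motion=[
    {"fingers": 1, "translation": [16.2, -50.8, 0], "roll": 26},
    {"fingers": 1, "translation": [16.2, -50.8, 0], "roll": 26},
    {"fingers": 1, "translation": [16.2, -50.8, 0], "roll": 26},
    {"fingers": 1, "translation": [16.2, -50.8, 0], "roll": 26},
    {"fingers": 1, "translation": [16.2, -50.8, 0], "roll": 26},
    {"fingers": 1, "translation": [16.2, -50.8, 0], "roll": 26},
    {"fingers": 1, "translation": [16.2, -50.8, 0], "roll": 26},
    {"fingers": 1, "translation": [16.2, -50.8, 0], "roll": 26},
    {"fingers": 1, "translation": [16.2, -50.8, 0], "roll": 26},
    {"fingers": 1, "translation": [16.2, -50.8, 0], "roll": 26},
    {"fingers": 1, "translation": [16.2, -50.8, 0], "roll": 26},
    {"fingers": 1, "translation": [16.2, -50.8, 0], "roll": 26},
    {"fingers": 1, "translation": [16.2, -50.8, 1], "roll": 26},
    {"fingers": 1, "translation": [16.2, -50.8, 3], "roll": 26},
    {"fingers": 1, "translation": [16.2, -50.8, 4], "roll": 26},
    {"fingers": 1, "translation": [16.2, -50.8, 4], "roll": 26},
    {"fingers": 1, "translation": [16.2, -50.8, 4], "roll": 26},
    {"fingers": 1, "translation": [16.2, -50.8, 4], "roll": 26},
  ],
)

```text
clock: 26.48
eef_pos: [0.424, 0.2136, 0.214]
tool_rot: [0.998, -0.059, -0.0, 0.0]
ft_force: [-0.1, 0.1, 0.6]
grip_width: 0.0349
```

Run:
```python
from h import *
p,M,o=pose();print(p.round(4),o["grip_width"],o["ft_force"])
delta(.4256,.212,.176,-6.5)
print(knob_angle())
```

```text
[0.424  0.2136 0.214 ] 0.034945046553035625 [-0.10186264  0.12106403  0.61215568]
delta [0.18, 0.14, 3.8] roll -0.2 cur yaw -6.7 j6 2.15 t 26.48
[(-95.1, 0.0907, 45), (137.0, 0.0841, 62), (146.2, 0.0999, 14)]
```

play_rows(
  motion=[
    {"fingers": 1, "translation": [0.1, 0, 1.5], "roll": 0},
    {"fingers": 1, "translation": [0.1, 0, 3], "roll": 0},
    {"fingers": 1, "translation": [0.1, 0, 3.7], "roll": 0},
    {"fingers": 1, "translation": [0.1, 0, 3.7], "roll": 0},
    {"fingers": 1, "translation": [0.1, 0, 3.7], "roll": 0},
    {"fingers": -0.4, "translation": [0.1, 0, 3.7], "roll": 0},
    {"fingers": -0.4, "translation": [0.1, 0, 3.7], "roll": 0},
    {"fingers": -0.4, "translation": [0.1, 0, 3.7], "roll": 0},
    {"fingers": -0.6, "translation": [0.1, 0, 1], "roll": 0},
    {"fingers": -0.6, "translation": [0.1, 0, -3], "roll": 0},
    {"fingers": -0.6, "translation": [0.1, 0, -5], "roll": 0},
    {"fingers": -0.6, "translation": [0.1, 0, -5], "roll": 0},
  ],
)

```text
clock: 27.53
eef_pos: [0.4277, 0.2153, 0.2698]
tool_rot: [0.998, -0.058, 0.005, -0.003]
ft_force: [-0.2, 0.5, 0.7]
grip_width: 0.0679
```

Run:
```python
from h import *
p,M,o=pose();print(p.round(4),o["grip_width"],o["ft_force"],o["clock"])
tins(["green","yellow","blue"])
for i in range(2): print(knob_angle(),hole_angle("side"))
a=snap("top")[0][150:270,100:260];b=snap("side")[0][70:190,190:350]
cv2.imwrite("pics/ts8.png",cv2.resize(np.hstack([a,b]),None,fx=2.4,fy=2.4))
delta(.5128,-.2668,.14,53.5-90)
```

```text
[0.4277 0.2153 0.2698] 0.06793495733544147 [-0.16966528  0.48320318  0.65724741] 27.5333
green 144.0 [ 0.6257 -0.2947] [0.033 0.035] 74.7
yellow 172.0 [ 0.506  -0.4565] [0.037 0.036] 65.0
blue 161.0 [ 0.5128 -0.2668] [0.035 0.035] 53.5
[(-95.2, 0.0908, 43), (121.1, 0.0988, 73)] (np.float64(172.56031634734802), np.int64(10))
[(-95.2, 0.0908, 42), (122.7, 0.0974, 73)] (np.float64(174.07030952334625), np.int64(9))
delta [14.41, 46.66, 12.29] roll 29.8 cur yaw -6.7 j6 2.15 t 27.88
```

View pics/ts8.png

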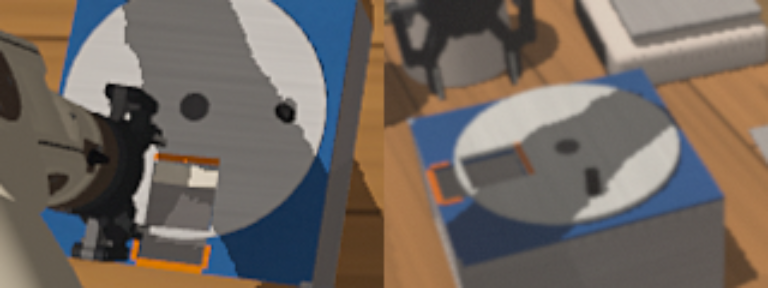

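play_rows(
  motion=[
    {"fingers": -0.5, "translation": [14.4, 46.7, 0], "roll": 30},
    {"fingers": -0.5, "translation": [14.4, 46.7, 0], "roll": 30},
    {"fingers": -0.5, "translation": [14.4, 46.7, 0], "roll": 30},
    {"fingers": -0.5, "translation": [14.4, 46.7, 0], "roll": 30},
    {"fingers": -0.5, "translation": [14.4, 46.7, 0], "roll": 30},
    {"fingers": -0.5, "translation": [14.4, 46.7, 0], "roll": 30},
    {"fingers": -0.5, "translation": [14.4, 46.7, 0], "roll": 30},
    {"fingers": -0.5, "translation": [14.4, 46.7, 0], "roll": 30},
    {"fingers": -0.5, "translation": [14.4, 46.7, 4], "roll": 30},
    {"fingers": -0.5, "translation": [14.4, 46.7, 8], "roll": 30},
    {"fingers": -0.5, "translation": [14.4, 46.7, 12], "roll": 30},
    {"fingers": -0.5, "translation": [14.4, 46.7, 12], "roll": 30},
    {"fingers": -0.5, "translation": [14.4, 46.7, 12], "roll": 30},
    {"fingers": -0.5, "translation": [14.4, 46.7, 12], "roll": 30},
    {"fingers": -0.5, "translation": [14.4, 46.7, 12], "roll": 30},
    {"fingers": -0.5, "translation": [14.4, 46.7, 12], "roll": 30},
  ],
)

```text
clock: 29.22
eef_pos: [0.5133, -0.2663, 0.1436]
tool_rot: [0.949, -0.315, -0.001, -0.0]
ft_force: [-0.2, 0.5, 0.3]
grip_width: 0.0641
```

Run:
```python
from h import *
p,M,o=pose();print(p.round(4),o["grip_width"],o["ft_force"],o["clock"])
delta(.5128,-.2668,.03,-36.5)
im,c=snap("top");print(knob_angle(im,c),hole_angle(im=im,c=c))
```

```text
[ 0.5133 -0.2663  0.1436] 0.0640790046347638 [-0.22357177  0.45205135  0.25103466] 29.2167
delta [0.0, 0.07, 11.36] roll -0.2 cur yaw -36.7 j6 1.73 t 29.22
[(-95.1, 0.0909, 43)] (np.float64(175.50946356053493), np.int64(66))
```

play_rows(
  motion=[
    {"fingers": -0.5, "translation": [0, 0.1, 4], "roll": 0},
    {"fingers": -0.5, "translation": [0, 0.1, 8], "roll": 0},
    {"fingers": -0.5, "translation": [0, 0.1, 11.2], "roll": 0},
    {"fingers": -0.5, "translation": [0, 0.1, 11.2], "roll": 0},
    {"fingers": 1, "translation": [0, 0.1, 11.2], "roll": 0},
    {"fingers": 1, "translation": [0, 0.1, 11.2], "roll": 0},
    {"fingers": 1, "translation": [0, 0.1, 11.2], "roll": 0},
    {"fingers": 1, "translation": [0, 0.1, 11.2], "roll": 0},
    {"fingers": 1, "translation": [0, 0.1, 11.2], "roll": 0},
    {"fingers": 1, "translation": [0, 0.1, 8], "roll": 0},
    {"fingers": 1, "translation": [0, 0.1, 4], "roll": 0},
    {"fingers": 1, "translation": [0, 0, 0], "roll": 0},
    {"fingers": 1, "translation": [0, 0, -4], "roll": 0},
    {"fingers": 1, "translation": [0, 0, -8], "roll": 0},
    {"fingers": 1, "translation": [0, 0, -11], "roll": 0},
    {"fingers": 1, "translation": [0, 0, -11], "roll": 0},
    {"fingers": 1, "translation": [0, 0, -11], "roll": 0},
  ],
)

```text
clock: 30.68
eef_pos: [0.515, -0.2675, 0.258]
tool_rot: [0.949, -0.315, 0.004, 0.001]
ft_force: [0.2, -0.6, -2.6]
grip_width: 0.0348
```

Run:
```python
from h import *
p,M,o=pose();print(p.round(4),o["grip_width"],o["ft_force"])
delta(.4256,.212,.176,-6.5)
```

```text
[ 0.515  -0.2675  0.258 ] 0.034812589527134896 [ 0.19945702 -0.59106255 -2.62651671]
delta [-35.89, -33.09, 7.96] roll -30.2 cur yaw -36.7 j6 1.73 t 30.68
```

play_rows(
  motion=[
    {"fingers": 1, "translation": [-35.9, -33.1, 0], "roll": -30},
    {"fingers": 1, "translation": [-35.9, -33.1, 0], "roll": -30},
    {"fingers": 1, "translation": [-35.9, -33.1, 0], "roll": -30},
    {"fingers": 1, "translation": [-35.9, -33.1, 0], "roll": -30},
    {"fingers": 1, "translation": [-35.9, -33.1, 0], "roll": -30},
    {"fingers": 1, "translation": [-35.9, -33.1, 0], "roll": -30},
    {"fingers": 1, "translation": [-35.9, -33.1, 0], "roll": -30},
    {"fingers": 1, "translation": [-35.9, -33.1, 0], "roll": -30},
    {"fingers": 1, "translation": [-35.9, -33.1, 0], "roll": -30},
    {"fingers": 1, "translation": [-35.9, -33.1, 0], "roll": -30},
    {"fingers": 1, "translation": [-35.9, -33.1, 0], "roll": -30},
    {"fingers": 1, "translation": [-35.9, -33.1, 0], "roll": -30},
    {"fingers": 1, "translation": [-35.9, -33.1, 1], "roll": -30},
    {"fingers": 1, "translation": [-35.9, -33.1, 3], "roll": -30},
    {"fingers": 1, "translation": [-35.9, -33.1, 4], "roll": -30},
    {"fingers": 1, "translation": [-35.9, -33.1, 4], "roll": -30},
    {"fingers": 1, "translation": [-35.9, -33.1, 4], "roll": -30},
    {"fingers": 1, "translation": [-35.9, -33.1, 4], "roll": -30},
  ],
)

```text
clock: 32.18
eef_pos: [0.4235, 0.213, 0.214]
tool_rot: [0.998, -0.059, -0.0, 0.0]
ft_force: [-1.3, -0.1, -0.5]
grip_width: 0.035
```

Run:
```python
from h import *
p,M,o=pose();print(p.round(4),o["grip_width"],o["ft_force"])
delta(.4256,.212,.176,-6.5)
print(knob_angle())
```

```text
[0.4235 0.213  0.214 ] 0.035014807550162466 [-1.27877465 -0.07485715 -0.53957533]
delta [0.22, 0.07, 3.8] roll -0.2 cur yaw -6.7 j6 2.15 t 32.18
[(-95.1, 0.0908, 44), (137.8, 0.0836, 58)]
```

play_rows(
  motion=[
    {"fingers": 1, "translation": [0.1, 0, 1.5], "roll": 0},
    {"fingers": 1, "translation": [0.1, 0, 3], "roll": 0},
    {"fingers": 1, "translation": [0.1, 0, 3.7], "roll": 0},
    {"fingers": 1, "translation": [0.1, 0, 3.7], "roll": 0},
    {"fingers": 1, "translation": [0.1, 0, 3.7], "roll": 0},
    {"fingers": -0.4, "translation": [0.1, 0, 3.7], "roll": 0},
    {"fingers": -0.4, "translation": [0.1, 0, 3.7], "roll": 0},
    {"fingers": -0.4, "translation": [0.1, 0, 3.7], "roll": 0},
    {"fingers": -0.6, "translation": [0.1, 0, 1], "roll": 0},
    {"fingers": -0.6, "translation": [0.1, 0, -3], "roll": 0},
    {"fingers": -0.6, "translation": [0.1, 0, -5], "roll": 0},
    {"fingers": -0.6, "translation": [0.1, 0, -5], "roll": 0},
  ],
)

```text
clock: 33.23
eef_pos: [0.4273, 0.2144, 0.2698]
tool_rot: [0.998, -0.058, 0.005, -0.003]
ft_force: [0.4, 0.3, 0.5]
grip_width: 0.0682
```

Run:
```python
from h import *
p,M,o=pose();print(p.round(4),o["grip_width"],o["ft_force"],o["clock"])
tins(["green","yellow","blue"])
ref=cv2.imread("pics/ts8.png")
for i in range(2): print(knob_angle(),hole_angle("side"))
a=snap("top")[0][150:270,100:260];b=snap("side")[0][70:190,190:350]
x=cv2.resize(np.hstack([a,b]),None,fx=2.4,fy=2.4);cv2.imwrite("pics/ts9.png",x)
d=cv2.absdiff(x,ref)[100:290,:].max(2);print("diff px",(d[:,130:384]>40).sum(),(d[:,400:]>40).sum())
delta(.506,-.4567,.14,64.5-90);delta(.6257,-.2947,.14,75-90)
```

```text
[0.4273 0.2144 0.2698] 0.0682066559151315 [0.44594334 0.25668555 0.49573938] 33.2333
green 144.0 [ 0.6257 -0.2947] [0.033 0.035] 74.7
yellow 172.0 [ 0.5059 -0.4568] [0.036 0.036] 63.8
[(-95.2, 0.0908, 43), (121.5, 0.0987, 73)] (np.float64(174.59600536818024), np.int64(10))
[(-95.2, 0.0908, 43), (123.1, 0.0973, 73)] (np.float64(177.6310707908944), np.int64(9))
diff px 253 0
delta [16.0, 65.51, 12.32] roll 18.8 cur yaw -6.7 j6 2.15 t 33.58
delta [25.99, 48.02, 12.27] roll 8.3 cur yaw -6.7 j6 2.15 t 33.58
```

play_rows(
  motion=[
    {"fingers": -0.5, "translation": [26, 48, 0], "roll": -82},
    {"fingers": -0.5, "translation": [26, 48, 0], "roll": -82},
    {"fingers": -0.5, "translation": [26, 48, 0], "roll": -82},
    {"fingers": -0.5, "translation": [26, 48, 0], "roll": -82},
    {"fingers": -0.5, "translation": [26, 48, 0], "roll": -82},
    {"fingers": -0.5, "translation": [26, 48, 0], "roll": -82},
    {"fingers": -0.5, "translation": [26, 48, 0], "roll": -82},
    {"fingers": -0.5, "translation": [26, 48, 0], "roll": -82},
    {"fingers": -0.5, "translation": [26, 48, 0], "roll": -82},
    {"fingers": -0.5, "translation": [26, 48, 4], "roll": -82},
    {"fingers": -0.5, "translation": [26, 48, 8], "roll": -82},
    {"fingers": -0.5, "translation": [26, 48, 12], "roll": -82},
    {"fingers": -0.5, "translation": [26, 48, 12], "roll": -82},
    {"fingers": -0.5, "translation": [26, 48, 12], "roll": -82},
    {"fingers": -0.5, "translation": [26, 48, 12], "roll": -82},
    {"fingers": -0.5, "translation": [26, 48, 12], "roll": -82},
    {"fingers": -0.5, "translation": [26, 48, 12], "roll": -82},
    {"fingers": -0.5, "translation": [26, 48, 12], "roll": -82},
  ],
)

```text
clock: 35.08
eef_pos: [0.6263, -0.2935, 0.143]
tool_rot: [0.792, 0.611, -0.0, -0.001]
ft_force: [0.7, -0.2, 0.5]
grip_width: 0.0638
```

Run:
```python
from h import *
p,M,o=pose();print(p.round(4),o["grip_width"],o["ft_force"],o["clock"])
delta(.6257,-.2947,.03,75)
im,c=snap("top");print(knob_angle(im,c),hole_angle(im=im,c=c))
```

```text
[ 0.6263 -0.2935  0.143 ] 0.06384081153633901 [ 0.72151516 -0.18380197  0.53383865] 35.0833
delta [-0.14, -0.01, 11.3] roll 0.3 cur yaw 75.3 j6 -0.18 t 35.08
[(-95.1, 0.0909, 43)] (np.float64(174.90589602663638), np.int64(69))
```

play_rows(
  motion=[
    {"fingers": -0.5, "translation": [-0.1, 0, 4], "roll": 0},
    {"fingers": -0.5, "translation": [-0.1, 0, 8], "roll": 0},
    {"fingers": -0.5, "translation": [-0.1, 0, 11.2], "roll": 0},
    {"fingers": -0.5, "translation": [-0.1, 0, 11.2], "roll": 0},
    {"fingers": 1, "translation": [-0.1, 0, 11.2], "roll": 0},
    {"fingers": 1, "translation": [-0.1, 0, 11.2], "roll": 0},
    {"fingers": 1, "translation": [-0.1, 0, 11.2], "roll": 0},
    {"fingers": 1, "translation": [-0.1, 0, 11.2], "roll": 0},
    {"fingers": 1, "translation": [-0.1, 0, 11.2], "roll": 0},
    {"fingers": 1, "translation": [-0.1, 0, 8], "roll": 0},
    {"fingers": 1, "translation": [-0.1, 0, 4], "roll": 0},
    {"fingers": 1, "translation": [0, 0, 0], "roll": 0},
    {"fingers": 1, "translation": [0, 0, -4], "roll": 0},
    {"fingers": 1, "translation": [0, 0, -8], "roll": 0},
    {"fingers": 1, "translation": [0, 0, -11], "roll": 0},
    {"fingers": 1, "translation": [0, 0, -11], "roll": 0},
    {"fingers": 1, "translation": [0, 0, -11], "roll": 0},
  ],
)

```text
clock: 36.55
eef_pos: [0.6283, -0.2947, 0.2591]
tool_rot: [0.792, 0.611, 0.002, 0.004]
ft_force: [-0.5, 0.5, -2.0]
grip_width: 0.035
```

Run:
```python
from h import *
p,M,o=pose();print(p.round(4),o["grip_width"],o["ft_force"])
delta(.4256,.212,.176,83.5)
```

```text
[ 0.6283 -0.2947  0.2591] 0.03498021299079372 [-0.5175598   0.53769476 -2.04191133]
delta [43.88, -32.54, 7.94] roll -8.2 cur yaw 75.3 j6 -0.18 t 36.55
```

play_rows(
  motion=[
    {"fingers": 1, "translation": [43.9, -32.6, 0], "roll": -8},
    {"fingers": 1, "translation": [43.9, -32.6, 0], "roll": -8},
    {"fingers": 1, "translation": [43.9, -32.6, 0], "roll": -8},
    {"fingers": 1, "translation": [43.9, -32.6, 0], "roll": -8},
    {"fingers": 1, "translation": [43.9, -32.6, 0], "roll": -8},
    {"fingers": 1, "translation": [43.9, -32.6, 0], "roll": -8},
    {"fingers": 1, "translation": [43.9, -32.6, 0], "roll": -8},
    {"fingers": 1, "translation": [43.9, -32.6, 0], "roll": -8},
    {"fingers": 1, "translation": [43.9, -32.6, 0], "roll": -8},
    {"fingers": 1, "translation": [43.9, -32.6, 0], "roll": -8},
    {"fingers": 1, "translation": [43.9, -32.6, 0], "roll": -8},
    {"fingers": 1, "translation": [43.9, -32.6, 0], "roll": -8},
    {"fingers": 1, "translation": [43.9, -32.6, 0], "roll": -8},
    {"fingers": 1, "translation": [43.9, -32.6, 0], "roll": -8},
    {"fingers": 1, "translation": [43.9, -32.6, 1], "roll": -8},
    {"fingers": 1, "translation": [43.9, -32.6, 3], "roll": -8},
    {"fingers": 1, "translation": [43.9, -32.6, 4], "roll": -8},
    {"fingers": 1, "translation": [43.9, -32.6, 4], "roll": -8},
    {"fingers": 1, "translation": [43.9, -32.6, 4], "roll": -8},
    {"fingers": 1, "translation": [43.9, -32.6, 4], "roll": -8},
  ],
)

```text
clock: 38.22
eef_pos: [0.423, 0.2131, 0.2142]
tool_rot: [0.747, 0.664, 0.0, 0.0]
ft_force: [-0.1, -0.2, -1.3]
grip_width: 0.0349
```

Run:
```python
from h import *
p,M,o=pose();print(p.round(4),o["grip_width"],o["ft_force"])
delta(.4256,.212,.176,83.5)
print(knob_angle())
```

```text
[0.423  0.2131 0.2142] 0.03494155833687366 [-0.07846149 -0.23420832 -1.34938413]
delta [-0.08, 0.27, 3.82] roll -0.2 cur yaw 83.3 j6 0.58 t 38.22
[(-95.1, 0.0907, 44), (-169.6, 0.0949, 30)]
```

play_rows(
  motion=[
    {"fingers": 1, "translation": [0, 0.1, 1.5], "roll": 0},
    {"fingers": 1, "translation": [0, 0.1, 3], "roll": 0},
    {"fingers": 1, "translation": [0, 0.1, 3.7], "roll": 0},
    {"fingers": 1, "translation": [0, 0.1, 3.7], "roll": 0},
    {"fingers": 1, "translation": [0, 0.1, 3.7], "roll": 0},
    {"fingers": -0.4, "translation": [0, 0.1, 3.7], "roll": 0},
    {"fingers": -0.4, "translation": [0, 0.1, 3.7], "roll": 0},
    {"fingers": -0.4, "translation": [0, 0.1, 3.7], "roll": 0},
    {"fingers": -0.6, "translation": [0, 0.1, 1], "roll": 0},
    {"fingers": -0.6, "translation": [0, 0.1, -3], "roll": 0},
    {"fingers": -0.6, "translation": [0, 0.1, -5], "roll": 0},
    {"fingers": -0.6, "translation": [0, 0.1, -5], "roll": 0},
  ],
)

```text
clock: 39.27
eef_pos: [0.4265, 0.2146, 0.2697]
tool_rot: [0.747, 0.665, 0.005, 0.001]
ft_force: [0.1, -0.0, 0.3]
grip_width: 0.0681
```

Run:
```python
from h import *
p,M,o=pose();print(p.round(4),o["grip_width"],o["ft_force"],o["clock"])
tins(["green","yellow","blue"])
for i in range(2): print(knob_angle(),hole_angle("side"))
a=snap("top")[0][150:270,100:260];b=snap("side")[0][70:190,190:350]
x=cv2.resize(np.hstack([a,b]),None,fx=2.4,fy=2.4);cv2.imwrite("pics/ts10.png",x)
delta(.506,-.4567,.14,64.5)
```

```text
[0.4265 0.2146 0.2697] 0.0681009337968209 [ 0.09566321 -0.01693506  0.31755754] 39.2667
yellow 172.0 [ 0.5059 -0.4568] [0.036 0.036] 63.8
[(-95.2, 0.0908, 43), (122.2, 0.099, 74)] (np.float64(167.63476239723948), np.int64(17))
[(-95.2, 0.0908, 43), (123.4, 0.0972, 74)] (np.float64(166.78108310041972), np.int64(19))
delta [-65.52, 16.07, 12.32] roll 18.8 cur yaw 83.3 j6 0.58 t 39.62
```

View pics/ts10.png

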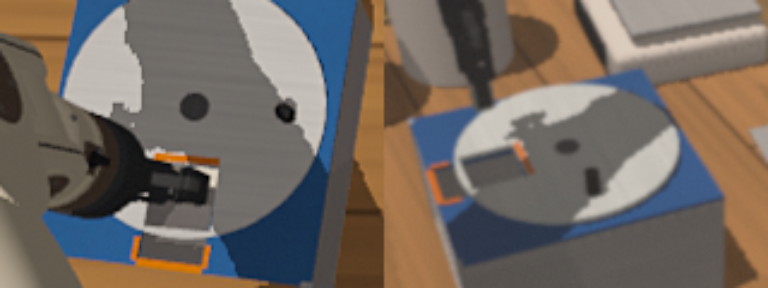

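The hole is clear, so green is in. Yellow is next.

play_rows(
  motion=[
    {"fingers": -0.5, "translation": [-65.5, 16.1, 0], "roll": 19},
    {"fingers": -0.5, "translation": [-65.5, 16.1, 0], "roll": 19},
    {"fingers": -0.5, "translation": [-65.5, 16.1, 0], "roll": 19},
    {"fingers": -0.5, "translation": [-65.5, 16.1, 0], "roll": 19},
    {"fingers": -0.5, "translation": [-65.5, 16.1, 0], "roll": 19},
    {"fingers": -0.5, "translation": [-65.5, 16.1, 0], "roll": 19},
    {"fingers": -0.5, "translation": [-65.5, 16.1, 0], "roll": 19},
    {"fingers": -0.5, "translation": [-65.5, 16.1, 0], "roll": 19},
    {"fingers": -0.5, "translation": [-65.5, 16.1, 0], "roll": 19},
    {"fingers": -0.5, "translation": [-65.5, 16.1, 0], "roll": 19},
    {"fingers": -0.5, "translation": [-65.5, 16.1, 0], "roll": 19},
    {"fingers": -0.5, "translation": [-65.5, 16.1, 0], "roll": 19},
    {"fingers": -0.5, "translation": [-65.5, 16.1, 4], "roll": 19},
    {"fingers": -0.5, "translation": [-65.5, 16.1, 8], "roll": 19},
    {"fingers": -0.5, "translation": [-65.5, 16.1, 12], "roll": 19},
    {"fingers": -0.5, "translation": [-65.5, 16.1, 12], "roll": 19},
    {"fingers": -0.5, "translation": [-65.5, 16.1, 12], "roll": 19},
    {"fingers": -0.5, "translation": [-65.5, 16.1, 12], "roll": 19},
    {"fingers": -0.5, "translation": [-65.5, 16.1, 12], "roll": 19},
    {"fingers": -0.5, "translation": [-65.5, 16.1, 12], "roll": 19},
  ],
)

```text
clock: 41.28
eef_pos: [0.5068, -0.4554, 0.1427]
tool_rot: [0.847, 0.532, -0.0, -0.002]
ft_force: [0.7, 0.0, -0.1]
grip_width: 0.0643
```

Run:
```python
from h import *
p,M,o=pose();print(p.round(4),o["grip_width"],o["ft_force"],o["clock"])
delta(.506,-.4567,.03,64.5)
im,c=snap("top");print(knob_angle(im,c),hole_angle(im=im,c=c))
```

```text
[ 0.5068 -0.4554  0.1427] 0.06427838738738659 [ 0.66221071  0.00763607 -0.11301693] 41.2833
delta [-0.17, 0.02, 11.27] roll -0.2 cur yaw 64.3 j6 -0.28 t 41.28
[(-95.1, 0.0909, 43)] (np.float64(175.5218948060732), np.int64(65))
```

play_rows(
  motion=[
    {"fingers": -0.5, "translation": [-0.1, 0, 4], "roll": 0},
    {"fingers": -0.5, "translation": [-0.1, 0, 8], "roll": 0},
    {"fingers": -0.5, "translation": [-0.1, 0, 11.2], "roll": 0},
    {"fingers": -0.5, "translation": [-0.1, 0, 11.2], "roll": 0},
    {"fingers": 1, "translation": [-0.1, 0, 11.2], "roll": 0},
    {"fingers": 1, "translation": [-0.1, 0, 11.2], "roll": 0},
    {"fingers": 1, "translation": [-0.1, 0, 11.2], "roll": 0},
    {"fingers": 1, "translation": [-0.1, 0, 11.2], "roll": 0},
    {"fingers": 1, "translation": [-0.1, 0, 11.2], "roll": 0},
    {"fingers": 1, "translation": [-0.1, 0, 8], "roll": 0},
    {"fingers": 1, "translation": [-0.1, 0, 4], "roll": 0},
    {"fingers": 1, "translation": [0, 0, 0], "roll": 0},
    {"fingers": 1, "translation": [0, 0, -4], "roll": 0},
    {"fingers": 1, "translation": [0, 0, -8], "roll": 0},
    {"fingers": 1, "translation": [0, 0, -11], "roll": 0},
    {"fingers": 1, "translation": [0, 0, -11], "roll": 0},
    {"fingers": 1, "translation": [0, 0, -11], "roll": 0},
  ],
)

```text
clock: 42.75
eef_pos: [0.5086, -0.4572, 0.2589]
tool_rot: [0.847, 0.532, 0.001, 0.004]
ft_force: [0.1, -1.3, -1.5]
grip_width: 0.0348
```

Run:
```python
from h import *
p,M,o=pose();print(p.round(4),o["grip_width"],o["ft_force"])
delta(.4256,.212,.176,83.5)
```

```text
[ 0.5086 -0.4572  0.2589] 0.03476241358646087 [ 0.13632563 -1.28459469 -1.53865977]
delta [56.72, -36.56, 7.83] roll -19.2 cur yaw 64.3 j6 -0.28 t 42.75
```

play_rows(
  motion=[
    {"fingers": 1, "translation": [56.8, -36.6, 0], "roll": -19},
    {"fingers": 1, "translation": [56.8, -36.6, 0], "roll": -19},
    {"fingers": 1, "translation": [56.8, -36.6, 0], "roll": -19},
    {"fingers": 1, "translation": [56.8, -36.6, 0], "roll": -19},
    {"fingers": 1, "translation": [56.8, -36.6, 0], "roll": -19},
    {"fingers": 1, "translation": [56.8, -36.6, 0], "roll": -19},
    {"fingers": 1, "translation": [56.8, -36.6, 0], "roll": -19},
    {"fingers": 1, "translation": [56.8, -36.6, 0], "roll": -19},
    {"fingers": 1, "translation": [56.8, -36.6, 0], "roll": -19},
    {"fingers": 1, "translation": [56.8, -36.6, 0], "roll": -19},
    {"fingers": 1, "translation": [56.8, -36.6, 0], "roll": -19},
    {"fingers": 1, "translation": [56.8, -36.6, 0], "roll": -19},
    {"fingers": 1, "translation": [56.8, -36.6, 0], "roll": -19},
    {"fingers": 1, "translation": [56.8, -36.6, 0], "roll": -19},
    {"fingers": 1, "translation": [56.8, -36.6, 0], "roll": -19},
    {"fingers": 1, "translation": [56.8, -36.6, 0], "roll": -19},
    {"fingers": 1, "translation": [56.8, -36.6, 0], "roll": -19},
    {"fingers": 1, "translation": [56.8, -36.6, 2], "roll": -19},
    {"fingers": 1, "translation": [56.8, -36.6, 4], "roll": -19},
    {"fingers": 1, "translation": [56.8, -36.6, 4], "roll": -19},
  ],
)

```text
clock: 44.42
eef_pos: [0.4206, 0.2133, 0.2093]
tool_rot: [0.747, 0.665, -0.005, -0.001]
ft_force: [-1.2, 0.5, -0.3]
grip_width: 0.0349
```

Run:
```python
from h import *
p,M,o=pose();print(p.round(4),o["grip_width"],o["ft_force"])
delta(.4256,.212,.176,83.5)
print(knob_angle())
```

```text
[0.4206 0.2133 0.2093] 0.0348971215316427 [-1.23584942  0.54154462 -0.28940627]
delta [-0.05, 0.54, 3.32] roll -0.1 cur yaw 83.4 j6 0.59 t 44.42
[(-95.1, 0.0907, 44), (139.0, 0.0849, 59), (-165.3, 0.0788, 23), (-169.0, 0.0972, 33)]
```

play_rows(
  motion=[
    {"fingers": 1, "translation": [0, 0.2, 0], "roll": 0},
    {"fingers": 1, "translation": [0, 0.2, 1.5], "roll": 0},
    {"fingers": 1, "translation": [0, 0.2, 3], "roll": 0},
    {"fingers": 1, "translation": [0, 0.2, 3.7], "roll": 0},
    {"fingers": 1, "translation": [0, 0.2, 3.7], "roll": 0},
    {"fingers": 1, "translation": [0, 0.2, 3.7], "roll": 0},
    {"fingers": -0.4, "translation": [0, 0.2, 3.7], "roll": 0},
    {"fingers": -0.4, "translation": [0, 0.2, 3.7], "roll": 0},
    {"fingers": -0.4, "translation": [0, 0.2, 3.7], "roll": 0},
    {"fingers": -0.6, "translation": [0, 0.1, 1], "roll": 0},
    {"fingers": -0.6, "translation": [0, 0.1, -3], "roll": 0},
    {"fingers": -0.6, "translation": [0, 0.1, -5], "roll": 0},
    {"fingers": -0.6, "translation": [0, 0.1, -5], "roll": 0},
  ],
)

```text
clock: 45.55
eef_pos: [0.4275, 0.2158, 0.2698]
tool_rot: [0.747, 0.665, 0.005, 0.001]
ft_force: [0.5, 0.8, 0.4]
grip_width: 0.0682
```

Run:
```python
from h import *
p,M,o=pose();print(p.round(4),o["grip_width"],o["ft_force"],o["clock"])
im,c=tins(["green","yellow","blue"])
for i in range(2): print(knob_angle(),hole_angle("side"))
x=cv2.resize(np.hstack([im[150:270,100:260],snap("side")[0][70:190,190:350]]),None,fx=2.4,fy=2.4)
ref=cv2.imread("pics/ts10.png");print("diff",(cv2.absdiff(x,ref).max(2)>50)[140:,150:220].sum(),(cv2.absdiff(x,ref).max(2)>50)[120:,400:].sum())
y=cv2.resize(im[110:190,290:370],None,fx=4.8,fy=4.8)
cv2.imwrite("pics/ts11.png",np.vstack([x,np.hstack([y[:300],np.zeros((300,768-y.shape[1],3),np.uint8)])]))
hsv=cv2.cvtColor(im,cv2.COLOR_BGR2HSV);m=cv2.inRange(hsv,(0,170,70),(5,255,255));m[:140]=0;m[175:]=0;m[:,:305]=0;m[:,345:]=0;v,u=np.nonzero(m);print("pin px",u.mean(),v.mean(),ray(c,u.mean(),v.mean(),.08))
```

```text
[0.4275 0.2158 0.2698] 0.06820296732649864 [0.47030554 0.8283026  0.37374486] 45.55
[(-95.2, 0.0908, 43), (120.8, 0.0988, 82)] (np.float64(165.6554342122924), np.int64(16))
[(-95.2, 0.0908, 42), (122.1, 0.0985, 72)] (np.float64(166.78108310041972), np.int64(19))
diff 924 0
pin px 323.4074074074074 159.0 [ 0.62057396 -0.12785855  0.08      ]
```

View pics/ts11.png

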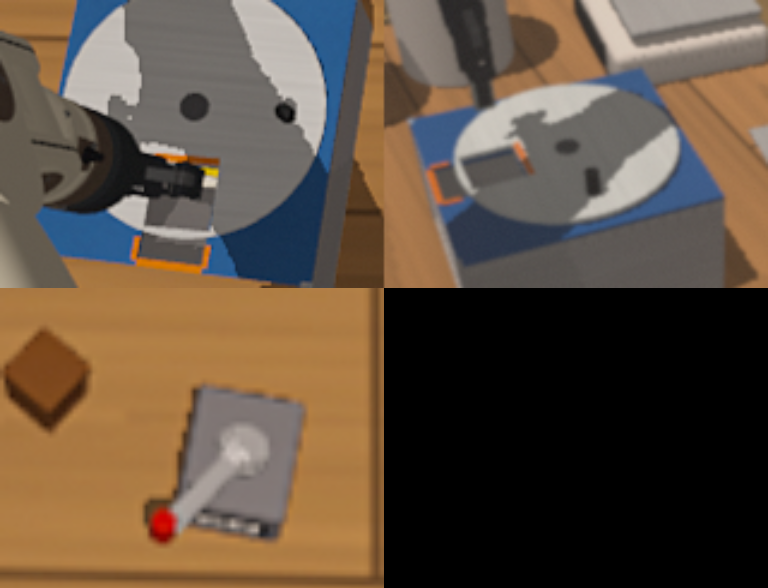

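Run:
```python
from h import *
im,c=snap("top")
A=ray(c,340.6,143.8,.058)[:2];P=np.array([.6206,-.1279]);d=P-A
ph=np.degrees(np.arctan2(d[1],d[0]));print("axis",A.round(4),"r",np.hypot(*d),"ang",ph)
print("knob",knob_angle(im,c))
m=np.radians(ph+31.5);r=np.array([np.cos(m),np.sin(m)]);t=np.array([-r[1],r[0]])
for s in(-.066,.0145):
    q=A+.061*r+t*s;print(q.round(4));delta(*q,.080,np.degrees(m))
```

```text
axis [ 0.6679 -0.173 ] r 0.06530145215387345 ang 136.36194925981613
knob [(-95.3, 0.091, 43), (122.4, 0.0978, 72)]
[ 0.6221 -0.0956]
delta [-28.41, 23.32, 18.24] roll -84.6 cur yaw 83.3 j6 0.58 t 45.9
[ 0.6052 -0.1743]
delta [-36.43, 22.55, 18.26] roll -84.6 cur yaw 83.3 j6 0.58 t 45.9
```

play_rows(
  motion=[
    {"fingers": 1, "translation": [-28.4, 23.3, 0], "roll": -84.5},
    {"fingers": 1, "translation": [-28.4, 23.3, 0], "roll": -84.5},
    {"fingers": 1, "translation": [-28.4, 23.3, 0], "roll": -84.5},
    {"fingers": 1, "translation": [-28.4, 23.3, 0], "roll": -84.5},
    {"fingers": 1, "translation": [-28.4, 23.3, 0], "roll": -84.5},
    {"fingers": 1, "translation": [-28.4, 23.3, 0], "roll": -84.5},
    {"fingers": 1, "translation": [-28.4, 23.3, 0], "roll": -84.5},
    {"fingers": 1, "translation": [-28.4, 23.3, 0], "roll": -84.5},
    {"fingers": 1, "translation": [-28.4, 23.3, 0], "roll": -84.5},
    {"fingers": 1, "translation": [-28.4, 23.3, 0], "roll": -84.5},
    {"fingers": 1, "translation": [-28.4, 23.3, 4], "roll": -84.5},
    {"fingers": 1, "translation": [-28.4, 23.3, 8], "roll": -84.5},
    {"fingers": 1, "translation": [-28.4, 23.3, 12], "roll": -84.5},
    {"fingers": 1, "translation": [-28.4, 23.3, 12], "roll": -84.5},
    {"fingers": 1, "translation": [-28.4, 23.3, 12], "roll": -84.5},
    {"fingers": 1, "translation": [-28.4, 23.3, 12], "roll": -84.5},
  ],
)

```text
clock: 47.23
eef_pos: [0.6242, -0.0949, 0.1456]
tool_rot: [0.107, 0.994, -0.0, 0.001]
ft_force: [1.0, -0.3, 1.0]
grip_width: 0.0
```

Run:
```python
from h import *
p,M,o=pose();print(p.round(4),o["grip_width"],o["ft_force"],o["clock"])
im,c=snap("top")
print(knob_angle(im,c),hole_angle(im=im,c=c))
x=cv2.resize(im[160:270,130:230],None,fx=4,fy=4);y=cv2.resize(im[110:220,280:380],None,fx=4,fy=4)
cv2.imwrite("pics/ts12.png",np.hstack([x,y]))
delta(.6221,-.0956,.080,167.9)
```

```text
[ 0.6242 -0.0949  0.1456] 4.838498248149393e-07 [ 1.04350292 -0.27193778  0.95945532] 47.2333
[(-95.1, 0.0909, 43)] (np.float64(177.65571075524014), np.int64(78))
delta [0.32, -0.13, 6.7] roll -0.1 cur yaw 167.8 j6 -1.51 t 47.28
```

View pics/ts12.png

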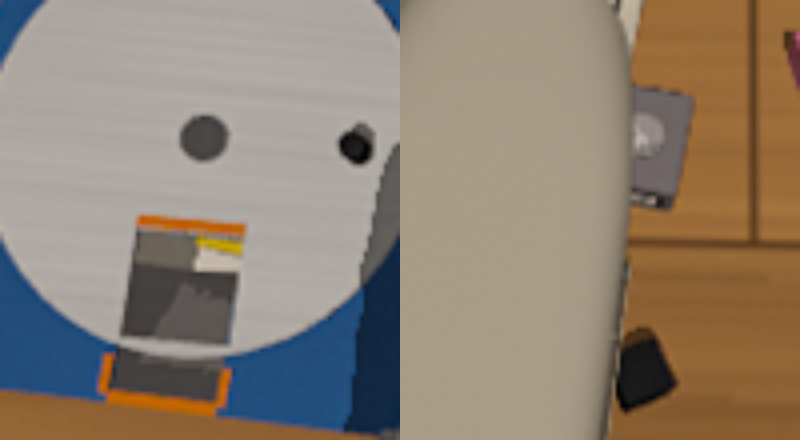

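The yellow strip sits past the lower end of the chute, inside the cabinet, and the slot is clear. Next, the lever.

play_rows(
  motion=[
    {"fingers": 1, "translation": [0.2, 0, 3.5], "roll": 0},
    {"fingers": 1, "translation": [0.2, 0, 6.5], "roll": 0},
    {"fingers": 1, "translation": [0.2, 0, 6.6], "roll": 0},
    {"fingers": 1, "translation": [0.2, 0, 6.6], "roll": 0},
    {"fingers": 1, "translation": [0.2, -0.8, 6.6], "roll": 0},
    {"fingers": 1, "translation": [0.2, -1.6, 6.6], "roll": 0},
    {"fingers": 1, "translation": [0.2, -2.4, 6.6], "roll": 0},
    {"fingers": 1, "translation": [0.2, -3.2, 6.6], "roll": 0},
    {"fingers": 1, "translation": [0.2, -4, 6.6], "roll": 0},
    {"fingers": 1, "translation": [0.2, -4.8, 6.6], "roll": 0},
    {"fingers": 1, "translation": [0.2, -5.6, 6.6], "roll": 0},
    {"fingers": 1, "translation": [0.2, -6.4, 6.6], "roll": 0},
    {"fingers": 1, "translation": [0.2, -7, 6.6], "roll": 0},
    {"fingers": 1, "translation": [0.2, -7.5, 6.6], "roll": 0},
    {"fingers": 1, "translation": [0.2, -7.5, 6.6], "roll": 0},
    {"fingers": 1, "translation": [0.2, -7.5, 6.6], "roll": 0},
  ],
)

```text
clock: 48.62
eef_pos: [0.6078, -0.1684, 0.0792]
tool_rot: [0.106, 0.994, 0.0, 0.003]
ft_force: [3.7, 4.5, 1.8]
grip_width: -0.0001
```

```bash
cat >> h.py <<'E'
def pin(A=np.array([.6679,-.173])):
    for n in ("top","side"):
        im,c=snap(n);hsv=cv2.cvtColor(im,cv2.COLOR_BGR2HSV);m=cv2.inRange(hsv,(0,170,50),(5,255,255))|cv2.inRange(hsv,(175,170,50),(180,255,255))
        u0,v0=proj(c,[*A,.07]).astype(int);k=np.zeros_like(m);cv2.circle(k,(u0,v0),40,255,-1);v,u=np.nonzero(m&k)
        if len(u)<3: print(n,"no pin");continue
        d=ray(c,u.mean(),v.mean(),.075)[:2]-A;print(n,"pin ang",np.degrees(np.arctan2(d[1],d[0])).round(1),"r",np.hypot(*d).round(3),len(u))
E
python3 - <<'E'
from h import *
p,M,o=pose();print(p.round(4),o["ft_force"],o["clock"],M.T@o["ft_force"]);pin()
delta(.6052,-.1743,.080,167.9)
E
```

```text
[ 0.6078 -0.1684  0.0792] [3.70421322 4.52084863 1.75037124] 48.6167 [-2.675258    5.20359232 -1.72878252]
top no pin
side pin ang -166.6 r 0.063 47
delta [0.12, -0.65, -0.09] roll -0.1 cur yaw 167.8 j6 -1.63 t 48.72
```

play_rows(
  motion=[
    {"fingers": 1, "translation": [0, -0.3, 0], "roll": 0},
    {"fingers": 1, "translation": [0, -0.5, 0], "roll": 0},
    {"fingers": 1, "translation": [0, -0.7, 0], "roll": 0},
    {"fingers": 1, "translation": [0, -0.7, 0], "roll": 0},
    {"fingers": 1, "translation": [0, -0.7, 0], "roll": 0},
  ],
)

```text
clock: 49.13
eef_pos: [0.6075, -0.1743, 0.0794]
tool_rot: [0.106, 0.994, 0.001, 0.004]
ft_force: [7.0, 5.1, 0.9]
grip_width: -0.0003
```

Run:
```python
from h import *
p,M,o=pose();print(p.round(4),o["ft_force"],o["clock"],M.T@o["ft_force"]);pin()
delta(.6052,-.1743,.080,167.9)
```

```text
[ 0.6075 -0.1743  0.0794] [6.97670717 5.09766444 0.91061038] 49.1333 [-5.75742851  6.45133572 -0.84977723]
top no pin
side pin ang -161.4 r 0.063 53
delta [0.22, -0.05, -0.07] roll -0.0 cur yaw 167.9 j6 -1.64 t 49.23
```

play_rows(
  motion=[
    {"fingers": 1, "translation": [0, -0.2, 0], "roll": 0},
    {"fingers": 1, "translation": [0, -0.35, 0], "roll": 0},
    {"fingers": 1, "translation": [0, -0.35, 0], "roll": 0},
    {"fingers": 1, "translation": [0, -0.35, 0], "roll": 0},
    {"fingers": 1, "translation": [0, -0.35, 0], "roll": 0},
  ],
)

```text
clock: 49.65
eef_pos: [0.6074, -0.1751, 0.0794]
tool_rot: [0.104, 0.995, 0.003, 0.004]
ft_force: [7.7, 12.3, 1.4]
grip_width: -0.0
```

Run:
```python
from h import *
p,M,o=pose();print(p.round(4),o["ft_force"],o["clock"],M.T@o["ft_force"]);pin()
```

```text
[ 0.6074 -0.1751  0.0794] [ 7.69532742 12.27933744  1.43853949] 49.65 [-4.9880771  13.61991002 -1.29874011]
top no pin
side pin ang -160.3 r 0.064 52
```

It's hard against the stop: the force jumped to 14 N and the pin has turned about 63°. Backing off so it springs back.

play_rows(
  motion=[
    {"fingers": 1, "translation": [0, -0.12, 0], "roll": 0},
    {"fingers": 1, "translation": [0, -0.12, 0], "roll": 0},
    {"fingers": 1, "translation": [0, 2, 0], "roll": 0},
    {"fingers": 1, "translation": [0, 5, 0], "roll": 0},
    {"fingers": 1, "translation": [0, 8, 0], "roll": 0},
    {"fingers": 1, "translation": [0, 9, 0], "roll": 0},
    {"fingers": 1, "translation": [0, 9, -3], "roll": 0},
    {"fingers": 1, "translation": [0, 9, -7], "roll": 0},
    {"fingers": 1, "translation": [0, 9, -11], "roll": 0},
    {"fingers": 1, "translation": [-4, 9, -15], "roll": 0},
    {"fingers": 1, "translation": [8, 6, -16], "roll": 0},
    {"fingers": 1, "translation": [12, 4, -16], "roll": 0},
    {"fingers": 1, "translation": [16, 0, -16], "roll": 0},
    {"fingers": 1, "translation": [20, -4, -16], "roll": 0},
    {"fingers": 1, "translation": [20, -8, -16], "roll": 0},
    {"fingers": 1, "translation": [20, -12, -16], "roll": 0},
    {"fingers": 1, "translation": [20, -12, -16], "roll": 0},
    {"fingers": 1, "translation": [20, -12, -16], "roll": 0},
  ],
)

```text
clock: 51.25
eef_pos: [0.3799, -0.2557, 0.2384]
tool_rot: [0.107, 0.994, -0.002, -0.0]
ft_force: [0.3, -0.5, 0.4]
grip_width: 0.0001
```

Run:
```python
from h import *
p,M,o=pose();print(p.round(4),o["ft_force"],o["clock"]);pin()
for i in range(3): 
    im,c=snap("top","t13.png",(80,90,400,220),2);print(knob_angle(im,c),hole_angle(im=im,c=c))
```

```text
[ 0.3799 -0.2557  0.2384] [ 0.34719769 -0.52127569  0.35891744] 51.25
top pin ang 135.7 r 0.065 28
side pin ang 136.0 r 0.066 37
[(-95.1, 0.0909, 43)] (np.float64(177.09755599572227), np.int64(70))
[(-95.1, 0.0909, 43)] (np.float64(177.09755599572227), np.int64(70))
[(-95.1, 0.0909, 43)] (np.float64(177.09755599572227), np.int64(70))
```

View pics/t13.png

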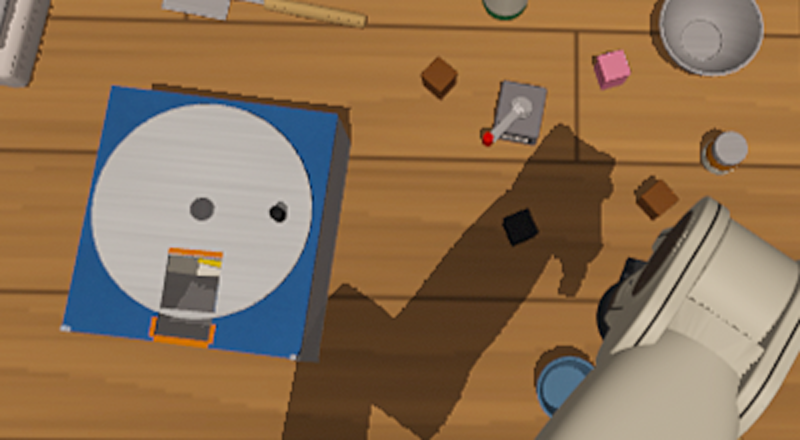

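Run:
```python
from h import *
im,c=snap("top");hsv=cv2.cvtColor(im,cv2.COLOR_BGR2HSV)
def W(mask,z):
    v,u=np.nonzero(mask);return np.array([ray(c,a,b,z)[:2] for a,b in zip(u,v)],np.float32)
def near(m,p,z,r):
    k=np.zeros_like(m);cv2.circle(k,tuple(int(round(x)) for x in proj(c,[*p,z])),int(r),255,-1);return m&k
g=cv2.cvtColor(im,cv2.COLOR_BGR2GRAY)
hub=near(cv2.inRange(g,0,120),AX,.158,14);H=W(hub,.158);ax=H.mean(0);print("hub",ax,len(H))
w=cv2.inRange(hsv,(0,0,120),(180,70,255));w[:, :100]=0;w[:,260:]=0;w[:120]=0;w[270:]=0
cn=max(cv2.findContours(w,cv2.RETR_EXTERNAL,2)[0],key=cv2.contourArea)
P=np.array([ray(c,*p[0],.158)[:2] for p in cv2.convexHull(cn)],np.float32);print("rim",cv2.minEnclosingCircle(P))
ang=lambda d:np.degrees(np.arctan2(d[1],d[0]))
o=cv2.inRange(hsv,(8,160,120),(20,255,255))
S=W(near(o,AX+.053*np.array([-1,.09]),.158,20),.158);r=np.hypot(*(S-ax).T);S=S[(r>.04)&(r<.066)]
d=S.mean(0)-ax;print("stripe",len(S),S.mean(0),"ang",ang(d),"r",np.hypot(*d),cv2.minAreaRect(S))
T=W(near(o,AX+.14*np.array([-.994,.113]),.148,26),.148);r=np.hypot(*(T-ax).T);T=T[(r>.11)&(r<.165)]
R=cv2.minAreaRect(T);d=np.array(R[0])-ax;print("slot",len(T),R,"ang",ang(d),"r",np.hypot(*d))
# residual projection of expected slot/hole outlines
for th in(173.5,):
  for z,(a,b) in((.158,(.055,.117)),(.148,(.125,.148))):
    e=np.array([np.cos(np.radians(th)),np.sin(np.radians(th))]);n=np.array([-e[1],e[0]])
    print(z,[(proj(c,[*(ax+x*e+y*n),z])).round(1).tolist() for x,y in((a,-.031),(a,.031),(b,.031),(b,-.031))])
b=[int(x) for x in proj(c,[*(ax+.1*e),.155])]
x=im[b[1]-45:b[1]+30,b[0]-50:b[0]+50];print("crop origin",b[0]-50,b[1]-45)
cv2.imwrite("pics/t15.png",cv2.resize(x,None,fx=8,fy=8,interpolation=cv2.INTER_NEAREST))
```

```text
hub [0.5107365  0.20283914] 106
rim ((0.5104014873504639, 0.20230033993721008), 0.12628068029880524)
stripe 57 [0.46028063 0.20662077] ang 175.71373 r 0.050597414 ((0.4599390923976898, 0.2071945071220398), (0.05938700959086418, 0.005373498424887657), 85.72468566894531)
slot 193 ((0.36518576741218567, 0.22173857688903809), (0.09116421639919281, 0.03289990499615669), 83.0167465209961) ang 172.60166542832206 r 0.14677265383146815
0.158 [[162.6, 215.8], [189.7, 219.3], [184.8, 246.5], [157.4, 242.9]]
0.148 [[158.2, 246.7], [185.3, 250.3], [183.5, 260.4], [156.3, 256.9]]
crop origin 122 192
```

View pics/t15.png

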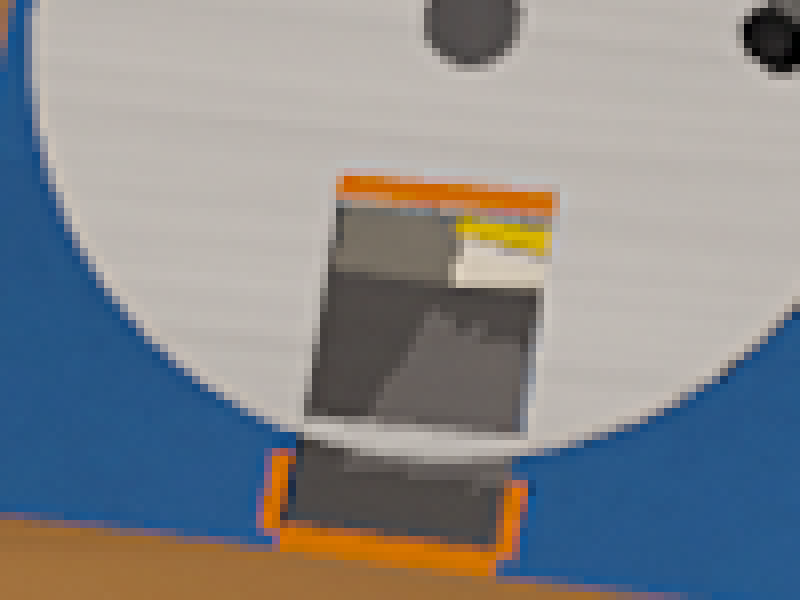

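The slot measures 173.4° and the hole about 175.7°, roughly 3.5 mm off at the hole. There's plenty of time, so I'll trim it gently by touch.

Run:
```python
from h import *
delta(.4925,.2315,.180)
```

```text
delta [-0.5, 49.72, 5.76] roll 0 cur yaw 167.8 j6 -1.94 t 51.55
```

play_rows(
  motion=[
    {"fingers": 1, "translation": [-0.5, 49.7, -1], "roll": 0},
    {"fingers": 1, "translation": [-0.5, 49.7, -1], "roll": 0},
    {"fingers": 1, "translation": [-0.5, 49.7, -1], "roll": 0},
    {"fingers": 1, "translation": [-0.5, 49.7, -1], "roll": 0},
    {"fingers": 1, "translation": [-0.5, 49.7, -1], "roll": 0},
    {"fingers": 1, "translation": [-0.5, 49.7, -1], "roll": 0},
    {"fingers": 1, "translation": [-0.5, 49.7, -1], "roll": 0},
    {"fingers": 1, "translation": [-0.5, 49.7, -1], "roll": 0},
    {"fingers": 1, "translation": [-0.5, 49.7, -1], "roll": 0},
    {"fingers": 1, "translation": [-0.5, 49.7, -1], "roll": 0},
    {"fingers": 1, "translation": [-0.5, 49.7, -1], "roll": 0},
    {"fingers": 1, "translation": [-0.5, 49.7, -1], "roll": 0},
    {"fingers": 1, "translation": [-0.5, 49.7, -1], "roll": 0},
    {"fingers": 1, "translation": [-0.5, 49.7, -1], "roll": 0},
    {"fingers": 1, "translation": [-0.5, 49.7, 2], "roll": 0},
    {"fingers": 1, "translation": [-0.5, 49.7, 4.5], "roll": 0},
    {"fingers": 1, "translation": [-0.5, 49.7, 5.7], "roll": 0},
    {"fingers": 1, "translation": [-0.5, 49.7, 5.7], "roll": 0},
    {"fingers": 1, "translation": [-0.5, 49.7, 5.7], "roll": 0},
    {"fingers": 1, "translation": [-0.5, 49.7, 5.7], "roll": 0},
  ],
)

```text
clock: 53.22
eef_pos: [0.4927, 0.2315, 0.1822]
tool_rot: [0.106, 0.994, 0.0, 0.001]
ft_force: [-0.6, -1.3, -0.0]
grip_width: 0.0001
```

Run:
```python
from h import *
p,M,o=pose();print(p.round(4),o["ft_force"]);print(knob_angle())
delta(.4925,.2315,.172)
v=np.array([.844,.536,0])*.18;print("cw 1.8mm in tool cm",(M.T@v).round(3))
```

```text
[0.4927 0.2315 0.1822] [-0.63497813 -1.32182549 -0.01434018]
[(89.3, 0.0985, 28), (-95.3, 0.0909, 46)]
delta [0.04, -0.03, 1.05] roll 0 cur yaw 167.8 j6 -0.92 t 53.27
cw 1.8mm in tool cm [-0.128  0.126  0.   ]
```

Press down, then drag CW while watching the knob; the target reading is about −97.6 before the lift.

play_rows(
  motion=[
    {"fingers": 1, "translation": [0, 0, 0.6], "roll": 0},
    {"fingers": 1, "translation": [0, 0, 0.9], "roll": 0},
    {"fingers": 1, "translation": [0, 0, 1.02], "roll": 0},
    {"fingers": 1, "translation": [0, 0, 1.06], "roll": 0},
    {"fingers": 1, "translation": [0, 0, 1.06], "roll": 0},
    {"fingers": 1, "translation": [-0.04, 0.04, 1.06], "roll": 0},
    {"fingers": 1, "translation": [-0.08, 0.08, 1.06], "roll": 0},
    {"fingers": 1, "translation": [-0.12, 0.12, 1.06], "roll": 0},
    {"fingers": 1, "translation": [-0.13, 0.13, 1.06], "roll": 0},
    {"fingers": 1, "translation": [-0.13, 0.13, 1.06], "roll": 0},
    {"fingers": 1, "translation": [-0.13, 0.13, 1.06], "roll": 0},
  ],
)

```text
clock: 54.18
eef_pos: [0.4948, 0.2331, 0.1721]
tool_rot: [0.106, 0.994, 0.001, 0.002]
ft_force: [-0.6, -0.6, 6.4]
grip_width: 0.0
```

Run:
```python
from h import *
p,M,o=pose();print(p.round(4),o["ft_force"]);print(knob_angle());print(knob_angle())
d=np.array([.511-p[0],.2023-p[1],0]);print((M.T@d*100).round(2))
```

```text
[0.4948 0.2331 0.1721] [-0.57942339 -0.57310731  6.44692304]
[(89.5, 0.0959, 33), (103.5, 0.083, 15), (-99.6, 0.0905, 47)]
[(89.6, 0.0963, 29), (-99.6, 0.0905, 47)]
[-2.23 -2.67  0.  ]
```

play_rows(
  motion=[
    {"fingers": 1, "translation": [0.03, -0.03, 0], "roll": 0},
    {"fingers": 1, "translation": [0.06, -0.06, 0], "roll": 0},
    {"fingers": 1, "translation": [0.06, -0.06, 0], "roll": 0},
    {"fingers": 1, "translation": [0.06, -0.06, 0], "roll": 0},
    {"fingers": 1, "translation": [0.06, -0.06, 0], "roll": 0},
  ],
)

```text
clock: 54.7
eef_pos: [0.4943, 0.2328, 0.1721]
tool_rot: [0.106, 0.994, 0.001, 0.002]
ft_force: [0.3, 0.3, 5.4]
grip_width: 0.0002
```

Run:
```python
from h import *
p,M,o=pose();print(p.round(4),o["ft_force"]);print(knob_angle());print(knob_angle())
d=np.array([.511-p[0],.2023-p[1],0]);print((M.T@d*100).round(2))
```

```text
[0.4943 0.2328 0.1721] [0.32872557 0.25602462 5.44325734]
[(90.3, 0.0948, 28), (-98.7, 0.0906, 45)]
[(90.4, 0.0947, 29), (-98.7, 0.0906, 45)]
[-2.28 -2.63  0.  ]
```

play_rows(
  motion=[
    {"fingers": 1, "translation": [0, 0, -0.8], "roll": 0},
    {"fingers": 1, "translation": [-0.8, -1, -0.8], "roll": 0},
    {"fingers": 1, "translation": [-2.25, -2.6, -0.6], "roll": 0},
    {"fingers": 1, "translation": [-2.25, -2.6, -0.4], "roll": 0},
  ],
)

```text
clock: 55.13
eef_pos: [0.5112, 0.1993, 0.1746]
tool_rot: [0.108, 0.994, -0.001, 0.001]
ft_force: [-0.6, 0.4, 0.8]
grip_width: 0.0002
```

Run:
```python
from h import *
p,M,o=pose();print(p.round(4),o["ft_force"],o["clock"])
for i in range(5): print(knob_angle())
```

```text
[0.5112 0.1993 0.1746] [-0.59439816  0.35696139  0.77681941] 55.1333
[(-98.2, 0.0908, 46)]
[(-98.2, 0.0908, 46)]
[(-98.2, 0.0908, 46)]
[(-98.2, 0.0908, 46)]
[(-98.2, 0.0908, 46)]
```

play_rows(
  motion=[
    {"fingers": 1, "translation": [0, 0, 0.25], "roll": 0},
    {"fingers": 1, "translation": [0, 0, 0.4], "roll": 0},
    {"fingers": 1, "translation": [0, 0, 0.4], "roll": 0},
    {"fingers": 1, "translation": [0, 0, 0.4], "roll": 0},
    {"fingers": 1, "translation": [0, 0, 0.4], "roll": 0},
    {"fingers": 1, "translation": [0, 0, -1], "roll": 0},
    {"fingers": 1, "translation": [0, 0, -5], "roll": 0},
    {"fingers": 1, "translation": [0, 0, -9], "roll": 0},
    {"fingers": 1, "translation": [0, -5, -9], "roll": 0},
    {"fingers": 1, "translation": [0, -9, -9], "roll": 0},
    {"fingers": 1, "translation": [0, -13, -9], "roll": 0},
    {"fingers": 1, "translation": [0, -17, -9], "roll": 0},
    {"fingers": 1, "translation": [0, -21, -9], "roll": 0},
    {"fingers": 1, "translation": [0, -25, -9], "roll": 0},
    {"fingers": 1, "translation": [0, -29, -9], "roll": 0},
    {"fingers": 1, "translation": [0, -33, -9], "roll": 0},
    {"fingers": 1, "translation": [0, -33, -9], "roll": 0},
    {"fingers": 1, "translation": [0, -33, -9], "roll": 0},
  ],
)

```text
clock: 56.88
eef_pos: [0.4392, -0.1221, 0.2643]
tool_rot: [0.108, 0.994, 0.0, 0.0]
ft_force: [-0.4, -0.1, 0.3]
grip_width: -0.0001
```

Run:
```python
from h import *
p,M,o=pose();print(p.round(4),o["ft_force"],o["clock"])
for i in range(3): print(knob_angle(),hole_angle("top"))
pin()
im,c=snap("top","t16.png",(80,90,400,200),2);print(knob_angle(im,c))
```

```text
[ 0.4392 -0.1221  0.2643] [-0.35810297 -0.1195976   0.26204852] 56.8833
[(-98.4, 0.0908, 41)] (np.float64(172.76541069083163), np.int64(75))
[(-98.4, 0.0908, 41)] (np.float64(172.76541069083163), np.int64(75))
[(-98.4, 0.0908, 41)] (np.float64(172.76541069083163), np.int64(75))
top no pin
side pin ang 136.3 r 0.066 39
[(-98.4, 0.0908, 41)]
```

View pics/t16.png

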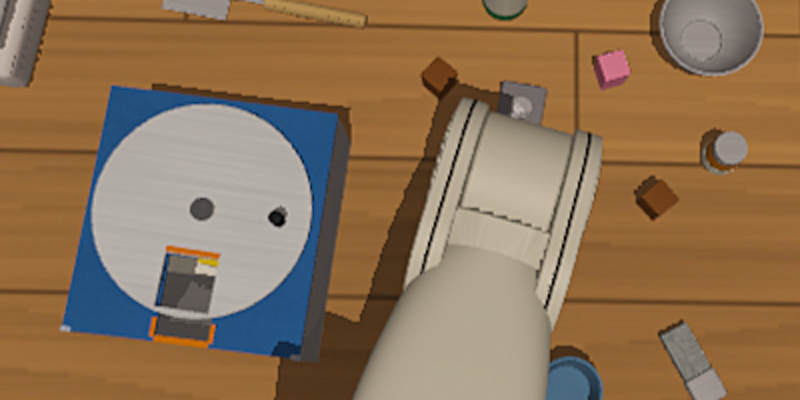

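The hole is now lined up with the slot's side edges, the wheel is at rest, the lever is back and the robot is clear of everything. Handing in.

```bash
python3 -c "
from h import *
print(knob_angle());print(bot.job_done(),bot.get_obs()['clock'])"
```

```text
Traceback (most recent call last):
  File "h.py", line 45, in knob_angle
    if im is None: im,c=snap("top")
                        ~~~~^^^^^^^
  File "h.py", line 4, in snap
    c=bot.camera(name); im=c["pixels"][:,:,::-1].copy()
ValueError: 200 camera calls are used up
```

```bash
python3 -c "
from workcell import bot
print(bot.job_done())"
```

```text
the job is handed in; nothing more can be done
None
```

The job is handed in at about 57 s. All five tins (red, white, blue, green, yellow) went through the hole, and the wheel is at rest over the slot.

- **Wheel:** I flicked it by the knob to about 3.9 rad/s with the hand off. My first touch stopped it away from the slot. I set it turning slowly again with a fingertip, braked it, and dragged the last 36° or so into place.
- **Tins:** I saw the hole clear after the red, white and green drops, and blue by image comparison. After the last drop, yellow shows as a strip past the foot of the chute, inside the cabinet. I did not see the floor directly. The yellow tin was knocked aside early on, so I measured it again before picking it up.
- **Lever:** I pushed it until the force jumped to about 14 N, with the pin about 63° (1.1 rad) round. It sprang back to 136°, where it started.
- **Late correction:** After the lever, a close look showed the hole about 2.3° (3.5 mm) past the slot, although the earlier readings had looked fine. I trimmed it by fingertip, so the wheel was touched once more after the lever.
- **Final checks:** The hole reads about 172.7° against the slot's 173.4°, around 1 mm off, and the wheel was still in repeated readings. The other bench items looked unmoved in the last pictures, except the black look-alike, which the arm hid in the final one. The robot was touching nothing.
- **Check not made:** One extra picture just before hand-in failed because the 200 camera calls were used up.

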